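# Index the slide, then snap the grease coupler on and hold it home

## Robot

A 6-joint arm with a two-finger parallel gripper is mounted at the origin on the work surface. World frame = base frame: x ahead of the robot, y to its left, z up, the work surface at z = 0. Lengths are in mm, angles in rad, forces in N, time in s.
With the tool pointing down it reaches from about 325 to 900 mm from the base axis. Payload 3.5 kg.
Tool frame: the origin (TCP) lies midway between the tips of the shut fingers; the grasp point (between the pads) lies bot.tcp_to_grasp behind it (bot.tcp_to_grasp is the distance from the TCP to the grasp point, in mm); x points along the fingers, y is the direction in which the jaws open and shut, and the axes are right-handed (so a half turn about x gives the same grasp; the last joint's range is limited). The gripper opens to 85 mm and grips with 20 to 120 N. Pads are 22 mm wide; open, the fingers measure 114 mm over their backs; the gripper's body (76 mm by 85 mm) begins 54 mm behind the grasp point. The pads swing forward as they close: fully open they stand 13 mm farther back than shut.
Start: joints at [-1.236, 0.276, -0.026, 1.268, 0, 1.467], TCP at [264.956, -566.057, 231.313] pointing down, gripper open.
Joint ranges: [-3.12, 3.12], [-0.85, 1.88], [-1.08, 1.24], [-1.95, 2.15], [-1.57, 1.53], [-3.14, 3.14]. Speed limits (rad/s): [2.57, 2.57, 3.14, 3.14, 3.14, 3.14].

## Interface

Orientations are given as a unit quaternion [w, x, y, z].
In Python, from bench import bot gives the robot as it stands.
- The arm moves only by the tool step_arm, never from a script. Its argument "series" is one flat list of numbers, 5 for each row, row after row: the shift along the tool's x, y, z in cm, then the turn about the tool's x in rad, then the opening, from 0 (shut) to 1 (fully open). In form: [dx, dy, dz, turn, claw, dx, dy, dz, turn, claw, ...]. A call has exactly 8 rows; each row is the pose to reach, as a shift and turn from the pose commanded when the call began, along the tool's axes at that moment; what a row does not reach only later rows make up. A row lasts 1/8 s, in which the tool goes at most 62.5 mm and 10.7 degrees, less where a joint would pass 70% of its speed; a pose out of reach is approached as far as the arm can. A call with a gripper value outside its range is refused whole. The fingers move at their own pace and stop on an object; the grip force is fixed at half the most. Time passes only in rows, so rows that repeat a pose let the fingers close, or fill a call up. It gives the time, the measured TCP pose, the force and the opening at its end, in the units of the state.
- bot.state(): the state, without advancing time (a new reading comes with each control period).
- bot.read_camera(name): name is "scene" or "top" or "wrist"; returns (picture, depth): 384x512x3 uint8, red, green, blue; 384x512 float32, mm along the optical axis (not along the pixel's ray), 0 where there is no reading.
- bot.camera_info(name): a dict with "fx", "fy", "cx", "cy" (pixels), "k1" (the pictures are not rectified: a ray, as slopes to the right and down, at radius r is drawn at 1 + k1 r^2 times it, then the intrinsics apply), "R" (3x3) and "t" (3): a world point X has camera coordinates R X + t; the wrist camera has in their place "mount" (4x4, takes a point from camera to tool coordinates, whose origin is the TCP and whose axes are the tool frame's). Camera axes: x right, y down, z forward; pixel columns grow to the right and rows downward; lengths in mm; the calibration is good to about 2 mm. A picture is of the moment at which its call begins: read the wrist's pose just before it. camera_info takes no time and is no camera call.
- bot.hand_in(): hands the job in, once; it reports no verdict.
Trained networks look in the newest picture that a camera, given by its name, has taken for a name from the list of things; names that differ only in an ending like _2 or _b are one class to them, and where a whole thing is asked for, a point or a joint stands for the part that bears it (a point fixed in the world has none). Each returns a list of dicts, best first, with "confidence" (0 to 1); they miss things now and then, are a little off and sometimes report something else, mostly with a low value. They report only what shows in the picture. A call takes as long as a camera call. They do not tell look-alikes from the thing itself.
- bot.look_for(target, camera): "location" ([x, y, z] in mm, in world coordinates, good to about 4 mm: the middle of the surface that is visible of it).
The state is a dict: "clock": time; "joints": joint angles; "qd": joint speeds; "effort": joint torques, N m; "tool_pos": TCP position; "tool_rot": TCP orientation; "wrist_force": force on the tool from outside, world axes, zero at the start; "moment": the same for the moment, N m; "grip_width": opening from 0.0 (shut) to 1.0 (fully open).
Only numpy, scipy, OpenCV 4.12 (cv2) and the standard library are available. Lean on these libraries where they do the work, as an engineer would, in place of code of your own. Each camera call takes 0.05 s, during which the arm holds its last target.

## Task

Slide the carriage along its bed until the punch mark on it sits right under the tip of the fixed pointer, then pick up the wooden-handled grease coupler and press it squarely onto the carriage's tilted grease nipple until it snaps on. Keep pressing it fully home against the spring, rim seated on the nipple's shoulder and the mark still under the pointer, and finish like that, still holding it. Leave the other tools and things on the bench where they are.

Things in the scene. Friction and masses are not known exactly. Their poses are not given: they have to be found in the camera images.
- carriage (a joint): Grey carriage (90 x 220 mm, 25 mm thick, top at z = 55 mm) sliding on a fixed straight steel bed (100 x 460 mm, 30 mm high). Value in m, 0 in mid bed, growing along the bed, which is the y axis of nipple; stops at -0.115 and +0.115. Stays where left; about 5 N moves it. At the start the mark lies 40 to 120 mm to the +y side (nipple y) of the pointer.
- post_mid (a point): Point on the axis of the carriage's upright steel handle post, 30 mm above the carriage top. The post is a plain cylinder 18 mm in diameter, standing 50 mm above the carriage top in the middle of the carriage. Axes: x across the bed, y along it, z up.
- mark (a point): Small dark punch mark (9 mm spot on a fine scribed line) on the carriage's flat top, 80 mm from the post towards -y of the carriage. The pointer has to stand over it.
- pointer_tip (a point): Lower tip of the fixed steel pointer, a downward spike on a thin arm that reaches over the bed from a column at its far side. The tip hangs 5 mm above the carriage top; the arm's top is 84 mm and the column's top 86 mm above the bench.
- nipple (a point): Steel grease nipple on a stubby boss on the carriage, 75 mm from the post towards +y. Origin: middle of its flat round shoulder (40 mm across). z: its axis, pointing out, leaning 0.5 rad from vertical towards -x of the carriage (robot side); y: level, along the bed. On the shoulder stands a 20 mm stem, 22 mm high, tapering to 12 mm diameter at 28 mm.
- snap_balls (a point): Point on the nipple axis, 14 mm above the shoulder, level with four spring balls that stand 3 mm proud of the stem. The coupler lip meets them with its rim 17 mm above the shoulder, needs about 11 N to enter, and snaps past them with its rim 8 mm above. Let go then, it springs back to about 5 mm above the shoulder; fully home is rim down on the shoulder.
- pin (a joint): 8 mm spring pin in the nipple, tip 43 mm above the shoulder when free: how far it is pushed in, m. 0 free; about 0.009 with the coupler fully home, when it pushes back with about 9.5 N (900 N/m).
- coupler: Grease coupler, 122 mm tall, about 0.3 kg, loose, standing rim down on the bench at the start. Origin: middle of its open rim; z runs from the rim up the handle. Steel cup 36 mm in diameter, 46 mm high; mouth bore 22 mm (a 6 mm long lip), 28 mm bore behind it, inner floor 34 mm from the rim.
- coupler_grip (a point): Point on the coupler axis 88 mm from the rim, where to grip it: wooden handle of square section 30 x 30 mm from 54 to 116 mm above the rim, flat faces square to this point's x and y axes; 33 mm brass ferrule below it, 31 mm brass cap above.
- chisel_wide: Bystander: wood chisel lying on the bench, 260 mm long, 25 mm thick handle, blade 24 mm wide; origin under the joint of handle and blade, x towards the edge.
- chisel_narrow: Bystander: wood chisel lying on the bench, 250 mm long, 25 mm thick handle, blade 10 mm wide; origin under the joint of handle and blade, x towards the edge.
- mallet: Bystander: wooden mallet lying on the bench, 290 mm long, block head 75 x 120 mm, 65 mm thick; origin under the handle, 220 mm before the middle of the head; x from handle to head.
- oil_tin: Bystander: steel tin, 72 mm in diameter, 100 mm tall; origin under it.
- screw_jar: Bystander: jar, 64 mm in diameter, 75 mm tall; origin under it.
- offcut: Bystander: wooden offcut 140 x 55 x 30 mm, long along its x axis; origin under its middle.
Things that resemble listed ones, but are neither listed nor needed, are in the scene too. Leave any purple or turquoise look-alike of the coupler alone.

How it is judged (in metres and radians):
On the way, in this order (a step that is already met when the one before it is completed fails the run):
1. the carriage stands still with its mark under the pointer tip (within 5 mm) (horizontal distance between mark and pointer_tip below 0.005 m and velocity of joint carriage between -0.01 and 0.01 m/s), for 0.3 s.
2. the coupler is held in the fingers, off the bench (height (world z) of coupler above 0.03 m and contact force between the fingers and coupler above 1 N), for 0.2 s.
3. the coupler has snapped squarely onto the nipple (x of coupler in the frame of nipple between -0.003 and 0.003 m and y of coupler in the frame of nipple between -0.003 and 0.003 m and angle between the z axis of coupler and the z axis of nipple, either way round below 0.08 rad and z of coupler in the frame of nipple below 0.0065 m), for 0.1 s.
At the end, for the whole second after the job is handed in: Fingers still on the coupler (over 2 N); its rim within 2.5 mm of the nipple shoulder, centred within 3 mm, axes within 0.08 rad, spring pin in by over 6 mm; the mark within 5 mm (from above) of the pointer tip (x of coupler in the frame of nipple between -0.003 and 0.003 m and y of coupler in the frame of nipple between -0.003 and 0.003 m and angle between the z axis of coupler and the z axis of nipple, either way round below 0.08 rad and z of coupler in the frame of nipple between -0.003 and 0.0025 m and value of joint pin above 0.006 m and contact force between the fingers and coupler above 2 N and horizontal distance between mark and pointer_tip below 0.005 m); the arm keeps its last pose, push and grip.
It fails at once if one of the other things (chisels, mallet, tin, jar, offcut) is pushed more than 25 mm from its place (distance of any of chisel_wide, chisel_narrow, mallet, oil_tin, screw_jar, offcut from where it was at the start of the episode above 0.025 m).
It also fails if it takes over 54 s, if anything falls off the work surface, if the arm or the gripper's body presses on something with over 40 N, if the wrist force passes 120 N, or if a joint passes its speed limit or range.

## Working session

There is one attempt and no reset: what is moved stays moved. The work goes in short steps, Python scripts to look and compute and a tool call to move; the robot and the scene stay as the last step left them, time stands still between calls to the robot, and variables do not carry over. Pictures are saved under pics/ and viewed, and the job is handed in when it is done.

Besides the shell and the picture viewer there is one more tool, called after ">>>" as name(argument=value, ...), one argument or row to a line, values as JSON. step_arm: Moves the arm, as the interface text tells. Its arguments: {"type":"object","properties":{"series":{"type":"array","items":{"type":"number"}}},"required":["series"]}

```bash
ls; mkdir -p pics; python3 - <<'E'
from bench import bot
import cv2,json
print(bot.state()); print(bot.tcp_to_grasp)
for n in("scene","top","wrist"):
    print(n,bot.camera_info(n))
for n in("scene","top"):
    im,d=bot.read_camera(n); cv2.imwrite(f"pics/{n}0.png",im[:,:,::-1])
    import numpy as np; np.save(f"pics/{n}0d.npy",d); np.save(f"pics/{n}0.npy",im)
E
```

```text
pics
{'clock': 0.0, 'joints': array([-1.23641793e+00,  2.77153891e-01, -2.78543182e-02,  1.26801502e+00,
       -2.05382034e-06,  1.46743460e+00]), 'qd': array([-3.07340598e-04,  7.29546530e-04,  3.28971080e-05,  1.78673721e-03,
       -8.22055403e-05,  3.85075490e-05]), 'effort': array([-1.73461205e-03, -4.45510983e+01,  2.95200455e+01,  1.65392936e-02,
       -6.30529894e-05,  1.10667887e-05]), 'tool_pos': array([ 264.69209581, -565.33434747,  230.15924935]), 'tool_rot': array([-0.15274973, -0.69014574, -0.15431372,  0.69032866]), 'wrist_force': array([0.29648893, 0.12673263, 0.51259153]), 'moment': array([ 0.01216336, -0.00907356, -0.03753962]), 'grip_width': 1.000608736626296}
18.700000000000003
scene {'fx': 388.622829497737, 'fy': 388.622829497737, 'cx': 252.76903386379428, 'cy': 195.0966568158817, 'k1': 0.036927323212807034, 'R': array([[ 0.80728618,  0.59011344,  0.00742603],
       [ 0.45761637, -0.61798293, -0.63928425],
       [-0.37266107,  0.51948362, -0.76893465]]), 't': array([-427.69650658, -193.08462376, 1554.44078603])}
top {'fx': 412.3196358825009, 'fy': 412.3196358825009, 'cx': 256.33770325674527, 'cy': 175.494144357911, 'k1': -0.12432494149569749, 'R': array([[-0.02164901, -0.9997255 , -0.00895804],
       [-0.99342145,  0.02251858, -0.11227971],
       [ 0.11245061,  0.00646836, -0.99363626]]), 't': array([  17.27392893,  567.2446542 , 1101.55308085])}
wrist {'fx': 295.71757854444553, 'fy': 295.71757854444553, 'cx': 254.47881509179717, 'cy': 191.67759208677234, 'k1': -0.05681953345329494, 'mount': array([[-4.93809321e-04, -2.85657728e-01,  9.58331581e-01,
        -1.42420238e+02],
       [ 9.99999796e-01, -5.30384532e-04,  3.57184075e-04,
        -1.46436425e+00],
       [ 4.06251856e-04,  9.58331561e-01,  2.85657931e-01,
        -7.23390538e+01],
       [ 0.00000000e+00,  0.00000000e+00,  0.00000000e+00,
         1.00000000e+00]])}
```

View pics/scene0.png

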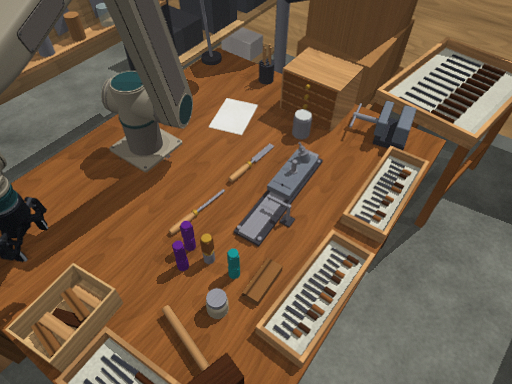

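View pics/top0.png

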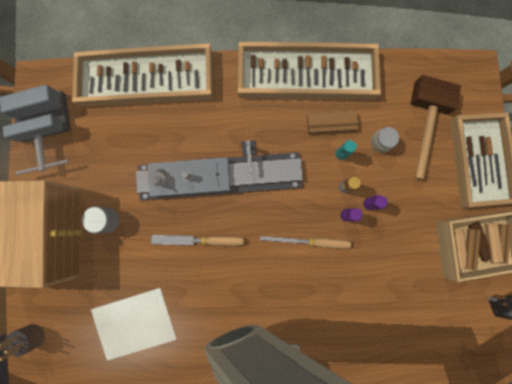

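```bash
cat > h.py <<'E'
from bench import bot
import numpy as np, cv2
from scipy.spatial.transform import Rotation as Ro
def Rt(n,st=None):
    c=bot.camera_info(n)
    if 'R' in c: return c,np.array(c['R']),np.array(c['t'])
    st=st or bot.state(); q=st['tool_rot']; Rw=Ro.from_quat(np.r_[q[1:],q[0]]).as_matrix()
    m=np.array(c['mount']); Rc=Rw@m[:3,:3]; tc=Rw@m[:3,3]+st['tool_pos']
    return c,Rc.T,-Rc.T@tc
def proj(n,X,st=None):
    c,R,t=Rt(n,st); X=np.atleast_2d(X)@R.T+t; s=X[:,:2]/X[:,2:]; r2=(s**2).sum(1,keepdims=True); s=s*(1+c['k1']*r2)
    return s*[c['fx'],c['fy']]+[c['cx'],c['cy']]
def ray(n,uv,st=None):
    c,R,t=Rt(n,st); d=(np.atleast_2d(uv)-[c['cx'],c['cy']])/[c['fx'],c['fy']]; s=d.copy()
    for _ in range(15): s=d/(1+c['k1']*(s**2).sum(1,keepdims=True))
    v=np.c_[s,np.ones(len(s))]
    return -R.T@t, v@R   # origin, dirs (unit depth)
def atz(n,uv,z,st=None):
    o,d=ray(n,uv,st); k=(z-o[2])/d[:,2]; return o+d*k[:,None]
def atdepth(n,uv,D,st=None):
    o,d=ray(n,uv,st); uv=np.atleast_2d(uv).astype(int); return o+d*D[uv[:,1],uv[:,0]][:,None]
def cloud(n,D,st=None):
    H,W=D.shape; u,v=np.meshgrid(np.arange(W),np.arange(H)); o,d=ray(n,np.c_[u.ravel(),v.ravel()],st)
    return (o+d*D.ravel()[:,None]).reshape(H,W,3)
def crop(im,x0,y0,x1,y1,f,fn):
    c=cv2.resize(im[y0:y1,x0:x1,::-1],None,fx=f,fy=f,interpolation=cv2.INTER_CUBIC); cv2.imwrite(fn,c)
def snap(n,tag):
    st=bot.state(); im,d=bot.read_camera(n); np.save(f'pics/{n}{tag}.npy',im); np.save(f'pics/{n}{tag}d.npy',d); cv2.imwrite(f'pics/{n}{tag}.png',im[:,:,::-1])
    import pickle; pickle.dump(st,open(f'pics/{n}{tag}.pkl','wb')); return st,im,d
E
python3 - <<'E'
from h import *
for n in("scene","top"):
    for t in("post_mid","mark","pointer_tip","nipple","coupler","coupler_grip"):
        for r in bot.look_for(t,n): print(n,t,np.round(r['location'],1),round(r['confidence'],2),np.round(proj(n,r['location'])[0]))
im=np.load('pics/top0.npy'); crop(im,130,130,400,225,2.9,'pics/top0c.png')
im=np.load('pics/scene0.npy'); crop(im,160,130,340,330,3,'pics/scene0c.png')
E
```

```text
scene post_mid [579.3 173.2  54.5] 0.97 [293. 176.]
scene mark [574.8 173.8  56.7] 0.87 [292. 174.]
scene mark [ 762.3 -491.8   63.9] 0.17 [211. 365.]
scene pointer_tip [642.7  17.2  28.1] 0.76 [283. 217.]
scene nipple [575.  174.4  50.4] 0.83 [292. 176.]
scene coupler [ 463.3 -252.7   77.1] 0.84 [187. 236.]
scene coupler [ 494.1 -319.    83.6] 0.78 [179. 255.]
scene coupler [ 638.5 -249.6   84.6] 0.64 [232. 264.]
scene coupler [ 547.  -255.1   80.4] 0.61 [207. 250.]
scene coupler_grip [ 500.3 -317.6   81.4] 0.83 [181. 257.]
scene coupler_grip [ 466.1 -254.6   75.6] 0.75 [187. 237.]
scene coupler_grip [ 638.1 -250.4   79.8] 0.69 [232. 265.]
scene coupler_grip [466.  405.6  76.5] 0.25 [301. 124.]
top post_mid [563.  185.3  56. ] 0.88 [189. 178.]
top mark [565.4 187.1  48.6] 0.64 [189. 177.]
top mark [637.6  23.2   6.5] 0.23 [249. 152.]
top pointer_tip [639.   22.    6.2] 0.63 [250. 152.]
top nipple [562.9 187.2  53.1] 0.97 [189. 178.]
top coupler [ 531.6 -230.1  112.8] 0.82 [348. 184.]
top coupler [ 483.3 -300.2  102.2] 0.68 [375. 202.]
top coupler [ 627.1 -231.2  111. ] 0.64 [347. 147.]
top coupler [ 453.4 -233.4  112.1] 0.52 [351. 214.]
top coupler [453.  418.7  99. ] 0.18 [ 99. 220.]
top coupler_grip [ 716.6 -205.1   29.9] 0.75 [330. 121.]
top coupler_grip [ 451.3 -235.1  113.3] 0.74 [352. 215.]
top coupler_grip [ 620.6 -233.3  109.1] 0.71 [347. 150.]
top coupler_grip [ 485.3 -304.9  106.6] 0.71 [377. 201.]
top coupler_grip [ 531.6 -232.8  115.6] 0.69 [349. 184.]
top coupler_grip [ 657.  -342.7   74. ] 0.52 [384. 138.]
```

View pics/top0c.png

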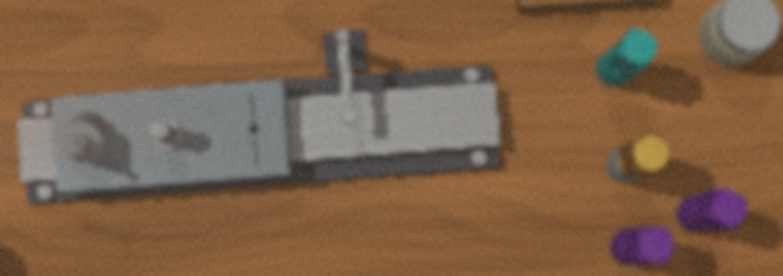

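View pics/scene0c.png

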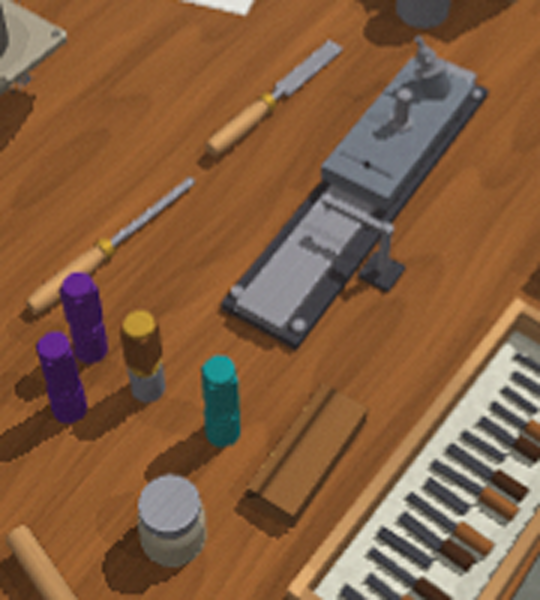

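```bash
python3 - <<'E'
from h import *
T=lambda u,v:[130+u/2.9,130+v/2.9]
m=atz('top',[T(254,129)],55)[0]; p=atz('top',[T(350,117)],60)[0]; po=atz('top',[T(160,131)],105)[0]
print('top mark',m,'ptr',p,'post top',po)
S=lambda u,v:[160+u/3,130+v/3]
print('scene mark',atz('scene',[S(367,164)],55)[0],'post',atz('scene',[S(404,94)],105)[0])
for n in('top','scene'):
    D=np.load(f'pics/{n}0d.npy'); C=cloud(n,D)
    x,y,z=C[...,0],C[...,1],C[...,2]
    b=(x>400)&(x<750)&(y>-120)&(y<350)&(D>0)
    k=b&(z>49)&(z<61); pts=C[k]
    k2=(x[k]>500)&(x[k]<660)&(y[k]>60)&(y[k]<330); P=pts[k2]
    print(n,'n',len(P),'z med',np.median(P[:,2]),cv2.minAreaRect(P[:,:2].astype(np.float32)))
    k=b&(z>23)&(z<37); print('bed z',np.median(C[k][:,2]),cv2.minAreaRect(C[k][:,:2].astype(np.float32)))
    # coupler
    c=(abs(x-540)<45)&(abs(y+240)<40)&(z>8)
    for lo,hi in((10,45),(60,110),(112,130)):
        q=C[c&(z>lo)&(z<hi)]; print('coup',lo,len(q),q.mean(0) if len(q) else '')
E
```

```text
top mark [570.00508454 109.06903402  55.        ] ptr [578.57758504  19.38238785  60.        ] post top [564.23535872 188.13518979 105.        ]
scene mark [573.60762211 114.3710885   55.        ] post [569.96778745 192.22187826 105.        ]
top n 2394 z med 55.02047755568617 ((566.9617309570312, 189.52825927734375), (91.25559997558594, 220.019775390625), 3.3453080654144287)
bed z 30.076082247447516 ((514.8536987304688, 101.2171630859375), (238.04811096191406, 460.7806091308594), 8.539240837097168)
coup 10 43 [ 528.21131077 -231.05195708   30.6342848 ]
coup 60 52 [ 530.138694   -230.60714901   86.11730909]
coup 112 138 [ 533.1749838  -242.22296793  120.7344942 ]
scene n 994 z med 54.91433289451709 ((568.0615844726562, 191.927490234375), (91.48657989501953, 224.7208709716797), 3.6128928661346436)
bed z 29.72129060069608 ((517.8389892578125, 99.06922912597656), (248.2623748779297, 461.1042175292969), 10.725772857666016)
coup 10 77 [ 544.98109495 -251.28281517   29.06138629]
coup 60 119 [ 543.43761686 -249.88787816   84.67847342]
coup 112 96 [ 537.62186612 -245.09971998  119.92274485]
```

```bash
cat >> h.py <<'E'
def tool(st=None):
    st=st or bot.state(); q=st['tool_rot']; return Ro.from_quat(np.r_[q[1:],q[0]]).as_matrix(),np.array(st['tool_pos'])
def plan(target,yaw=None,st=None):
    """target TCP world mm; yaw of tool y axis -> row numbers (cm, rad)"""
    R,p=tool(st); d=R.T@(np.array(target)-p)/10
    t=0
    if yaw is not None:
        cy=np.arctan2(R[1,1],R[0,1]); t=-((yaw-cy+np.pi)%(2*np.pi)-np.pi)
    print('row',np.round(d,3),'turn',round(t,4)); return d,t
def show():
    s=bot.state(); R,p=tool(s); print('t',s['clock'],'tcp',np.round(p,2),'yaw',round(np.arctan2(R[1,1],R[0,1]),4),'xax',np.round(R[:,0],4),'F',np.round(s['wrist_force'],2),'M',np.round(s['moment'],2),'w',round(s['grip_width'],3),'q',np.round(s['joints'],3))
E
python3 - <<'E'
from h import *
show(); plan([572,150,230],.058)
E
```

```text
t 0.7 tcp [ 264.95 -566.07  231.36] yaw -1.133 xax [ 0.e+00 -1.e-04 -1.e+00] F [-0.13 -0.16 -0.17] M [ 0.05 -0.03  0.03] w 1.001 q [-1.236  0.276 -0.026  1.268  0.     1.467]
row [  0.133 -51.836 -58.167] turn -1.191
```

>>> step_arm(
  series=[0, -51.8, -58.2, -1.19, 1, 0, -51.8, -58.2, -1.19, 1, 0, -51.8, -58.2, -1.19, 1, 0, -51.8, -58.2, -1.19, 1, 0, -51.8, -58.2, -1.19, 1, 0, -51.8, -58.2, -1.19, 1, 0, -51.8, -58.2, -1.19, 1, 0, -51.8, -58.2, -1.19, 1],
)

```text
clock: 1.7
tool_pos: [463.0, -104.8, 231.8]
tool_rot: [0.515, 0.486, 0.514, -0.485]
wrist_force: [1.0, -0.6, 0.5]
grip_width: 0.999
```

```bash
python3 - <<'E'
from h import *
show(); plan([572,150,230],.058)
st,im,d=snap('wrist','1')
st,im,d=snap('top','1')
E
```

```text
t 1.7 tcp [ 463.01 -104.83  231.77] yaw 0.0572 xax [ 1.4e-03 -6.0e-04 -1.0e+00] F [ 0.99 -0.61  0.52] M [-0.01 -0.04 -0.01] w 0.999 q [-0.359  0.007 -0.339  1.223 -0.     1.155]
row [  0.177  12.337 -24.819] turn -0.0008
```

View pics/wrist1.png

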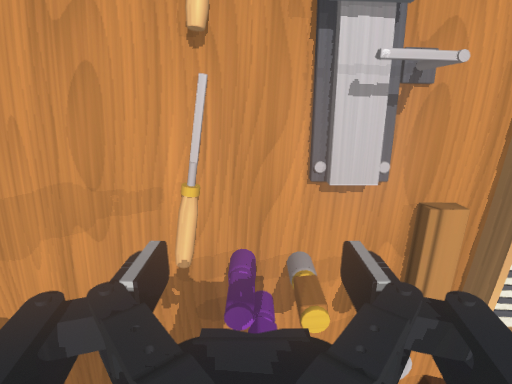

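>>> step_arm(
  series=[0, 6, -12, 0, 1, 0, 9, -18, 0, 1, 0, 12.3, -24.8, 0, 1, 0, 12.3, -24.8, 0, 1, 0, 12.3, -24.8, 0, 1, 0, 12.3, -24.8, 0, 1, 0, 12.3, -24.8, 0, 1, 0, 12.3, -24.8, 0, 1],
)

```text
clock: 2.8
tool_pos: [570.6, 146.6, 231.4]
tool_rot: [0.514, 0.486, 0.514, -0.486]
wrist_force: [0.0, 0.0, 0.1]
grip_width: 0.999
```

```bash
python3 - <<'E'
from h import *
show()
st,im,d=snap('wrist','2')
E
```

```text
t 2.8 tcp [570.6  146.57 231.37] yaw 0.0553 xax [-3.e-04 -4.e-04 -1.e+00] F [0.   0.04 0.12] M [-0.01 -0.   -0.  ] w 0.999 q [ 0.142  0.213 -0.107  1.251 -0.     1.657]
```

View pics/wrist2.png

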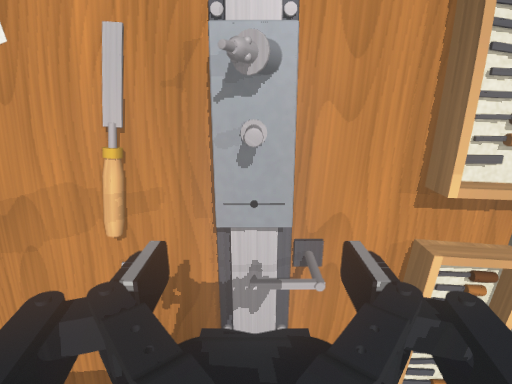

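```bash
python3 - <<'E'
from h import *
im=np.load('pics/wrist2.npy'); crop(im,200,0,340,330,2.4,'pics/w2a.png'); crop(im,215,180,335,310,6,'pics/w2b.png')
E
```

```text
(no output)
```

View pics/w2b.png

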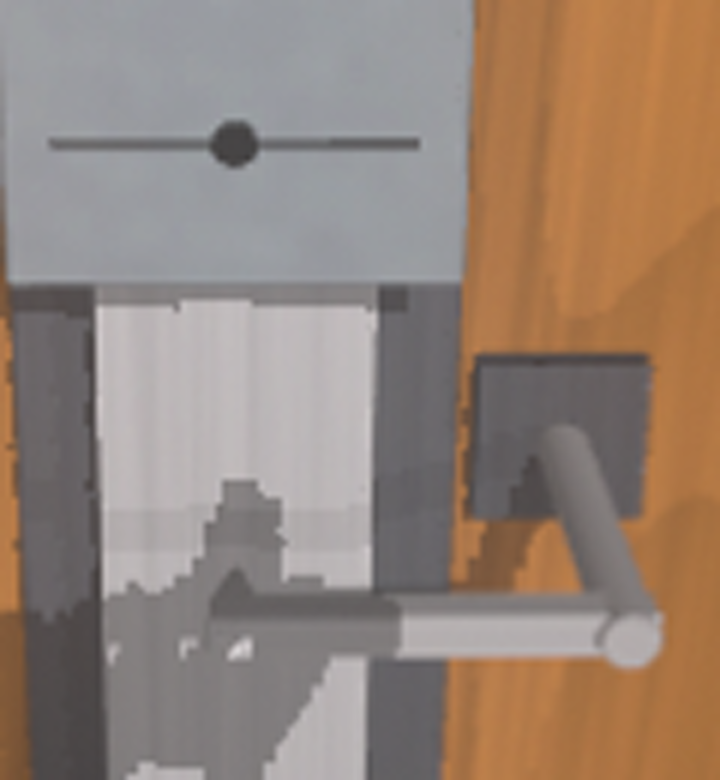

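```bash
python3 - <<'E'
from h import *
import pickle
st=pickle.load(open('pics/wrist2.pkl','rb')); D=np.load('pics/wrist2d.npy')
m=atz('wrist',[[253.75,203.4]],55,st)[0]; p=atz('wrist',[[254.1,274.6]],60,st)[0]
print('mark',m,'ptr',p)
C=cloud('wrist',D,st); x,y,z=C[...,0],C[...,1],C[...,2]
k=(z>50)&(z<60)&(x>500)&(x<640)&(y>60)&(y<320)&(D>0); print(np.median(z[k]),cv2.minAreaRect(C[k][:,:2].astype(np.float32)))
k=(z>98)&(z<112)&(abs(x-565)<30)&(abs(y-190)<30)&(D>0); q=C[k]; print('post',len(q),q.mean(0),np.median(q[:,2]),q.min(0),q.max(0))
# line angle ends
a=atz('wrist',[[215+50/6,180+143/6],[215+418/6,180+143/6]],55,st); print(a, np.arctan2(*(a[1]-a[0])[[1,0]]))
k=(z>60)&(abs(x-565)<60)&(y>225)&(y<310)&(D>0); q=C[k]; print('nip',len(q),q.min(0),q.max(0))
np.save('pics/nip_pts.npy',q)
print(D[270:285,250:258].round())
E
```

```text
mark [570.6216348  111.44899258  55.        ] ptr [575.91707618  22.07436111  60.        ]
54.83976411567707 ((566.0219116210938, 191.03665161132812), (90.71522521972656, 219.71713256835938), 3.355220317840576)
post 305 [566.07565401 191.82677053 104.44418299] 104.54515794517988 [557.58422528 182.72577939  98.92442191] [574.97110204 200.1801238  106.76435024]
[[536.04364402 108.97979833  55.        ]
 [605.79790874 112.89065558  55.        ]] 0.05600757399693556
nip 2021 [534.46948637 246.55583174  60.12457825] [589.3198407  285.95092727 125.09080453]
[[388. 389. 389. 389. 388. 390. 389. 389.]
 [389. 388. 390. 389. 389. 390. 387. 390.]
 [391. 390. 390. 390. 390. 391. 391. 391.]
 [391. 391. 392. 391. 391. 389. 390. 390.]
 [391. 391. 391. 390. 391. 392. 389. 391.]
 [389. 391. 391. 354. 353. 391. 392. 391.]
 [392. 392. 391. 348. 348. 350. 391. 391.]
 [391. 390. 346. 345. 345. 345. 348. 391.]
 [394. 346. 344. 344. 344. 345. 346. 392.]
 [340. 342. 340. 340. 341. 341. 340. 339.]
 [337. 338. 338. 338. 337. 338. 338. 338.]
 [336. 336. 336. 337. 336. 335. 337. 335.]
 [335. 335. 335. 336. 335. 334. 335. 335.]
 [333. 334. 333. 332. 332. 333. 332. 334.]
 [334. 334. 334. 333. 333. 334. 333. 333.]]
```

View pics/w2a.png

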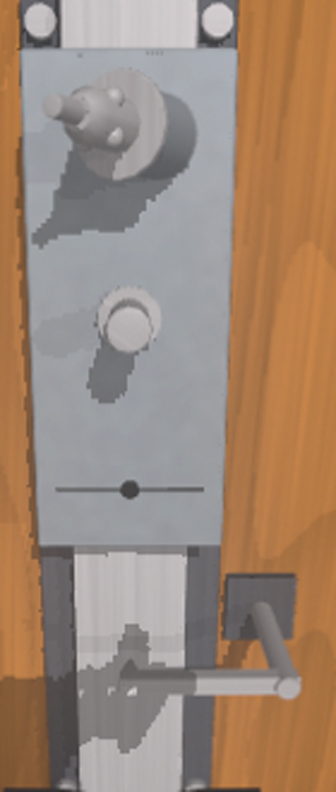

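```bash
python3 - <<'E'
from h import *
plan([566.1,191.3,231.4],.058); plan([566.1,191.3,67],.058)
E
```

```text
row [ 3.000e-03 -2.090e-01 -4.482e+00] turn -0.0028
row [16.443 -0.207 -4.485] turn -0.0028
```

>>> step_arm(
  series=[0, -0.2, -4.5, -0.003, 1, 0, -0.2, -4.5, -0.003, 1, 4, -0.2, -4.5, -0.003, 1, 8, -0.2, -4.5, -0.003, 1, 12, -0.2, -4.5, -0.003, 1, 15, -0.2, -4.5, -0.003, 1, 16.4, -0.2, -4.5, -0.003, 1, 16.4, -0.2, -4.5, -0.003, 0.5],
)

```text
clock: 3.85
tool_pos: [565.8, 191.9, 66.7]
tool_rot: [0.514, 0.484, 0.515, -0.486]
wrist_force: [0.1, -0.1, 0.2]
grip_width: 0.82
```

>>> step_arm(
  series=[0, 0, 0, 0, 0, 0, 0, 0, 0, 0, 0, 0, 0, 0, 0, 0, 0, 0, 0, 0, 0, 0, 0, 0, 0, 0, 0, 0, 0, 0, 0, 0, 0, 0, 0, 0, 0, 0, 0, 0],
)

```text
clock: 4.85
tool_pos: [566.9, 193.0, 68.7]
tool_rot: [0.515, 0.485, 0.515, -0.484]
wrist_force: [-2.7, 0.2, 6.7]
grip_width: 0.192
```

```bash
python3 - <<'E'
from h import *
show()
st,im,d=snap('wrist','3')
E
```

```text
t 4.85 tcp [566.91 192.97  68.74] yaw 0.0602 xax [ 1.3e-03  2.0e-04 -1.0e+00] F [-2.68  0.18  6.73] M [-0.08  0.47 -0.03] w 0.192 q [ 0.22   0.359 -0.28   0.93  -0.     1.731]
```

View pics/wrist3.png

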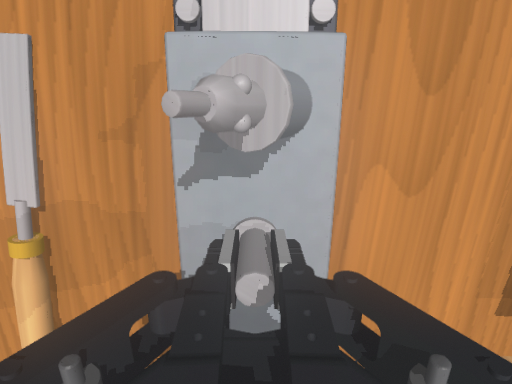

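>>> step_arm(
  series=[0, 0, 1, 0, 0, 0, 0, 2.5, 0, 0, 0, 0, 4, 0, 0, 0, 0, 5.5, 0, 0, 0, 0, 7, 0, 0, 0, 0, 8.2, 0, 0, 0, 0, 8.9, 0, 0, 0, 0, 8.9, 0, 0],
)

```text
clock: 5.9
tool_pos: [571.9, 104.7, 68.7]
tool_rot: [0.515, 0.485, 0.515, -0.484]
wrist_force: [-1.8, 2.1, 6.7]
grip_width: 0.195
```

```bash
python3 - <<'E'
from h import *
show()
st,im,d=snap('wrist','4'); crop(im,150,60,360,240,3.8,'pics/w4b.png')
st,im,d=snap('top','4'); crop(im,170,130,300,210,6,'pics/t4b.png')
st,im,d=snap('scene','4'); crop(im,230,140,330,240,6,'pics/s4b.png')
E
```

```text
t 5.9 tcp [571.91 104.66  68.73] yaw 0.0604 xax [ 7.0e-04  2.1e-03 -1.0e+00] F [-1.79  2.14  6.69] M [0.3  0.55 0.02] w 0.195 q [ 0.069  0.333 -0.319  0.918  0.002  1.579]
```

View pics/wrist4.png

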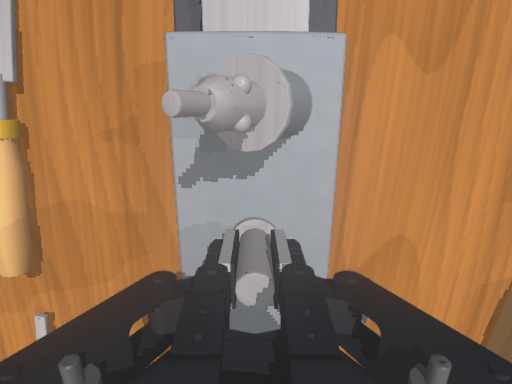

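View pics/t4b.png

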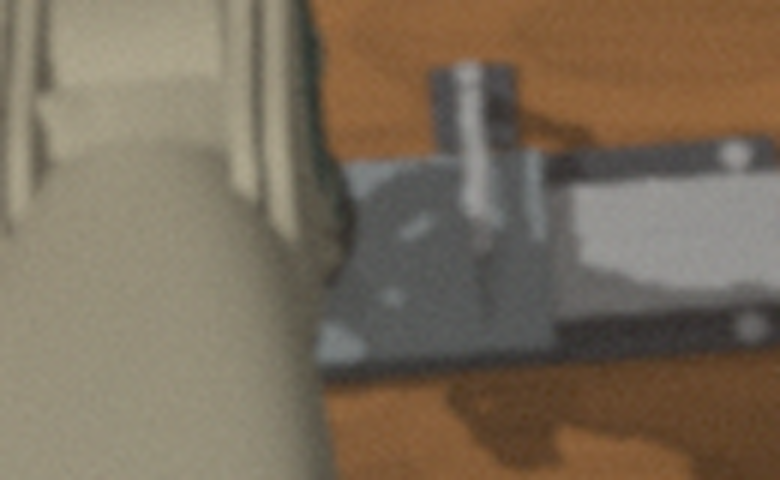

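View pics/s4b.png

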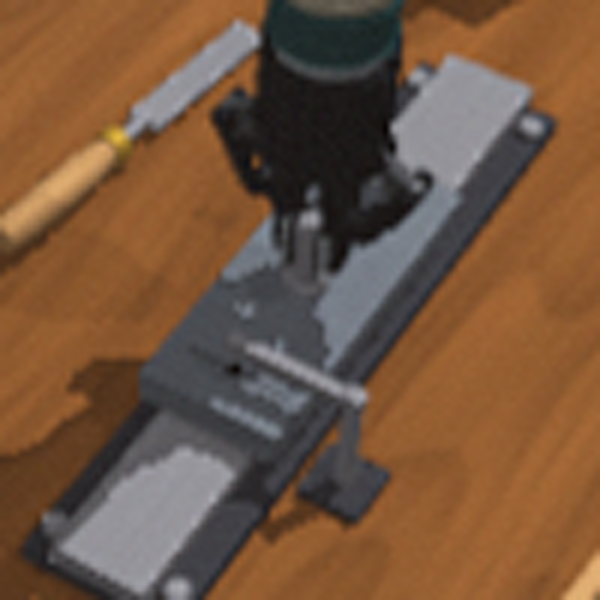

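>>> step_arm(
  series=[0, 0, 0.05, 0, 0.3, 0, 0, 0.05, 0, 0.6, 0, 0, 0, 0, 0.8, -3, 0, 0, 0, 1, -7, 0, 0, 0, 1, -12, 0, 0, 0, 1, -16, 0, 0, 0, 1, -16, 0, 0, 0, 1],
)

```text
clock: 7.05
tool_pos: [574.7, 104.1, 231.8]
tool_rot: [0.517, 0.487, 0.513, -0.483]
wrist_force: [0.7, -0.3, 0.7]
grip_width: 0.997
```

```bash
python3 - <<'E'
from h import *
show()
st,im,d=snap('wrist','5'); crop(im,200,20,320,280,3,'pics/w5.png');crop(im,215,190,335,290,6,'pics/w5b.png')
E
```

```text
t 7.05 tcp [574.72 104.13 231.77] yaw 0.06 xax [ 8.6e-03  5.0e-04 -1.0e+00] F [ 0.7  -0.34  0.72] M [ 0.05 -0.03 -0.01] w 0.997 q [ 0.069  0.198 -0.125  1.239 -0.     1.579]
```

View pics/w5b.png

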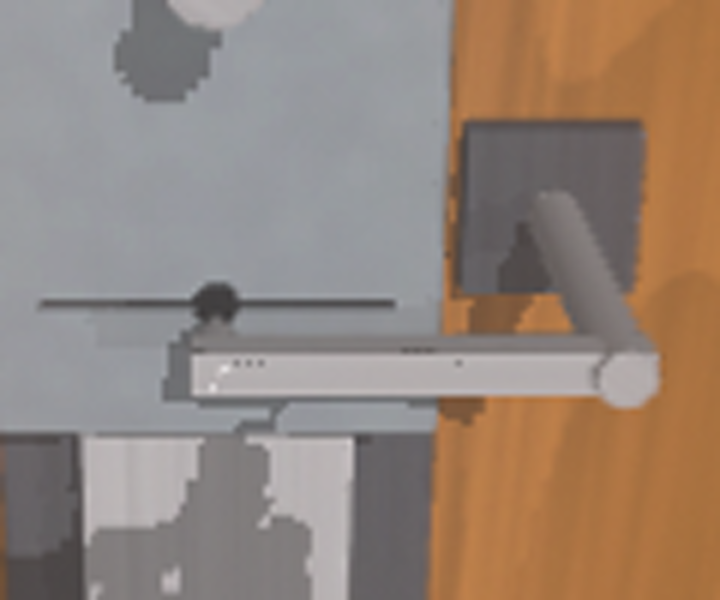

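View pics/w5.png

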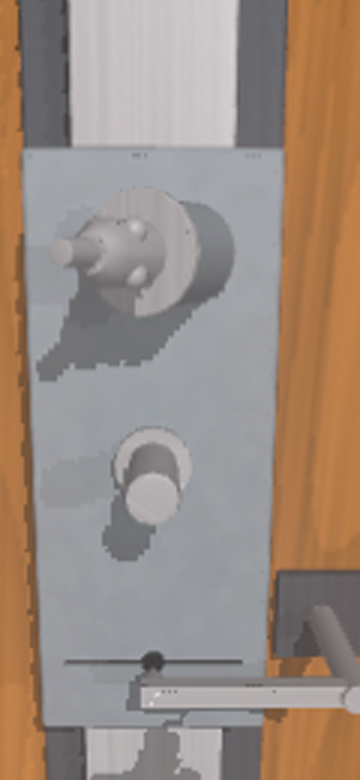

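```bash
python3 - <<'E'
from h import *
import pickle
st=pickle.load(open('pics/wrist5.pkl','rb')); D=np.load('pics/wrist5d.npy'); print(st['tool_pos'],st['clock'])
m=atz('wrist',[[250.8,240.2]],55,st)[0]; 
for v in (241.5,242.5): print('ptr',atz('wrist',[[250.8,v]],60,st)[0])
print('mark',m, proj('wrist',m+[0,0,5],st), proj('wrist',[[575.9,22.1,60]],st))
print(D[236:252,247:255].round())
C=cloud('wrist',D,st); x,y,z=C[...,0],C[...,1],C[...,2]
k=(z>50)&(z<60)&(x>500)&(x<640)&(y>-20)&(y<320)&(D>0); print(np.median(z[k]),cv2.minAreaRect(C[k][:,:2].astype(np.float32)))
k=(z>98)&(z<112)&(abs(x-571)<30)&(abs(y-102)<30)&(D>0); q=C[k]; print('post',len(q),q.mean(0),np.median(q[:,2]))
im=np.load('pics/wrist5.npy'); crop(im,240,228,266,254,24,'pics/w5c.png')
E
```

```text
[574.72276869 104.13239822 231.76934146] 7.05
ptr [575.69590179  23.63867781  60.        ]
ptr [575.76783179  22.35253316  60.        ]
mark [575.70662007  22.88776311  55.        ] [[250.7732836  242.08274449]] [[250.90075705 242.7013006 ]]
[[349. 347. 347. 348. 347. 349. 348. 348.]
 [349. 349. 348. 348. 348. 349. 349. 348.]
 [349. 347. 349. 347. 349. 348. 347. 349.]
 [348. 349. 347. 348. 349. 349. 350. 349.]
 [349. 348. 349. 350. 350. 349. 350. 349.]
 [348. 349. 348. 348. 348. 348. 350. 350.]
 [350. 351. 351. 351. 346. 349. 349. 349.]
 [351. 351. 350. 339. 336. 351. 351. 353.]
 [353. 350. 333. 332. 332. 332. 351. 351.]
 [352. 333. 331. 331. 331. 332. 332. 351.]
 [326. 326. 327. 327. 326. 327. 326. 327.]
 [324. 324. 325. 325. 323. 325. 325. 323.]
 [322. 321. 324. 322. 322. 322. 321. 321.]
 [321. 321. 322. 320. 321. 323. 320. 321.]
 [321. 322. 321. 321. 321. 322. 322. 321.]
 [322. 322. 323. 322. 321. 322. 322. 321.]]
54.90269269909999 ((571.0582275390625, 102.66967010498047), (90.71707916259766, 219.76576232910156), 3.2643303871154785)
post 282 [571.04526808 104.18009688 104.42706945] 104.75194460294435
```

View pics/w5c.png

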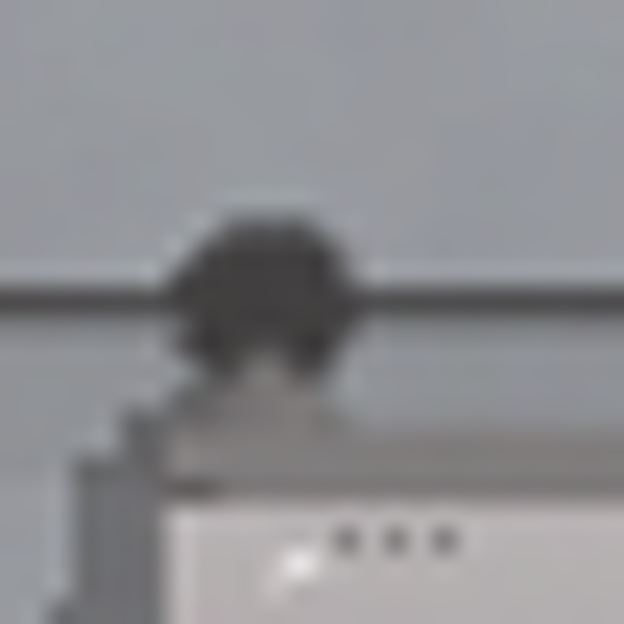

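```bash
cat > nip.py <<'E'
from h import *
import pickle
from scipy.optimize import least_squares
b=.0575; X=np.array([np.cos(b),np.sin(b),0]);Y=np.array([-np.sin(b),np.cos(b),0]);Z=np.array([0,0,1.])
n=-np.sin(.5)*X+np.cos(.5)*Z; xn=np.cos(.5)*X+np.sin(.5)*Z
if __name__=='__main__':
  for tag,c in(('2',[566.0,191.0]),('4',[571.1,102.7]),('5',[571.06,102.67])):
    st=pickle.load(open(f'pics/wrist{tag}.pkl','rb')); D=np.load(f'pics/wrist{tag}d.npy'); C=cloud('wrist',D,st)
    P=C[(D>0)&(D<500)]; P=P-np.r_[c,0]; Q=np.c_[P@X,P@Y,P[:,2]]
    k=(abs(Q[:,1]-75)<30)&(abs(Q[:,0])<44)&(Q[:,2]>59)&(Q[:,2]<140); Q=Q[k]
    # along tilted axes (2D in X,Z)
    def loc(q,o): 
        d=q-o; return np.c_[d[:,0]*np.cos(.5)+d[:,2]*np.sin(.5), d[:,1], -d[:,0]*np.sin(.5)+d[:,2]*np.cos(.5)]
    def sd(q,o):
        L=loc(q,o); r=np.hypot(L[:,0],L[:,1]); z=L[:,2]
        cyl=lambda R,z0,z1: np.where(True,np.maximum(r-R,np.maximum(z-z1,z0-z)),0)
        def box(R,z0,z1):
            a=r-R; bb=np.maximum(z-z1,z0-z); return np.hypot(np.maximum(a,0),np.maximum(bb,0))+np.minimum(np.maximum(a,bb),0)
        return np.minimum.reduce([box(20,-12,0),box(10,0,22),box(8.5,22,25),box(6.5,25,28),box(4,28,43)])
    f=lambda o: sd(Q,o)
    for o0 in([0,75,80],[10,75,75],[-10,75,90]):
        r=least_squares(f,o0,loss='soft_l1',f_scale=1.0); print(tag,len(Q),r.x,r.cost, np.median(abs(r.fun)))
    L=loc(Q,r.x); top=L[L[:,2]>38]; print('pin pts',len(top),top.mean(0),L[:,2].max())
    sh=L[(np.hypot(L[:,0],L[:,1])>14)&(np.hypot(L[:,0],L[:,1])<19)&(abs(L[:,2])<4)]; print('shoulder',len(sh),np.median(sh[:,2]), np.linalg.lstsq(np.c_[sh[:,:2],np.ones(len(sh))],sh[:,2],rcond=None)[0])
E
python3 nip.py
```

```text
2 2028 [-3.8382067  75.13975015 84.13389234] 4082.490133532831 0.6330397849222265
2 2028 [-3.8382067  75.13975015 84.13389234] 4082.490133532831 0.6330397842895605
2 2028 [-3.83820637 75.13975003 84.13389246] 4082.490133532874 0.6330398343348991
pin pts 94 [ 1.40059493 -0.31087778 42.29290077] 44.97022261043399
shoulder 457 0.4763863846848482 [-1.31465602e-02 -5.24416880e-04  5.83025661e-01]
4 9291 [-3.44532587 75.54150991 84.42068147] 12135.017697508214 0.4505728338431396
4 9291 [-3.44532587 75.54150991 84.42068147] 12135.017697508216 0.4505728351141869
4 9291 [-3.44532572 75.5415099  84.42068157] 12135.017697508318 0.4505728223629326
pin pts 742 [ 1.53524745  0.06088142 42.15698849] 44.90221960469511
shoulder 2172 0.3086013516764745 [-0.00389635 -0.00155532  0.32271572]
5 1772 [-3.82893084 75.08193346 84.29346163] 3586.5281840789885 0.5951325547784927
5 1772 [-3.828932   75.08194085 84.29346115] 3586.5281840958205 0.5951325547784928
5 1772 [-3.82894136 75.08190359 84.29345812] 3586.5281840937655 0.5951325547784923
pin pts 97 [ 1.26273511  0.07912089 42.45972511] 44.89416999857511
shoulder 424 0.4333870677067546 [-0.00594725  0.00675802  0.48883599]
```

```bash
sed -i 's/box(20,-12,0)/box(20,-45,0)/' nip.py; python3 nip.py; python3 - <<'E'
from h import *
im=np.load('pics/wrist4.npy'); crop(im,150,60,320,200,4,'pics/w4n.png')
E
```

```text
2 2028 [-5.12955757 75.45006496 84.17294646] 973.4481436242934 0.7426708339817893
2 2028 [-5.12954245 75.45006764 84.17294653] 973.4481435770878 0.7426605187454789
2 2028 [-5.13228947 75.45466346 84.17390804] 973.4514683494431 0.7441930926385332
pin pts 89 [ 2.44980504 -0.53596867 41.8654993 ] 44.314689144366504
shoulder 445 -0.12387664323567371 [-0.00815884 -0.00328268 -0.06196887]
4 9291 [-4.16789552 75.5497659  84.45372401] 3500.9597405560926 0.4452529789900055
4 9291 [-4.16807936 75.5499887  84.45373929] 3500.959726209592 0.4453545205785181
4 9291 [-4.16789603 75.54976298 84.45372397] 3500.9597405648974 0.4452531824979591
pin pts 713 [ 2.09703191  0.05166093 41.94481544] 44.52680351084299
shoulder 2124 -0.06649075750597011 [-0.00265472 -0.00201185 -0.05697409]
5 1772 [-5.16650553 75.01255841 84.2779325 ] 885.6110295224596 0.7167570704233794
5 1772 [-5.16650189 75.01256104 84.27793326] 885.6110295252536 0.7167527903875923
5 1772 [-5.16651251 75.01254079 84.27793128] 885.6110295650383 0.7167715174880369
pin pts 93 [ 2.37231788  0.18122297 42.01898303] 44.26653031616592
shoulder 405 -0.19069594507892784 [ 0.00310435  0.00584322 -0.15694047]
```

View pics/w4n.png

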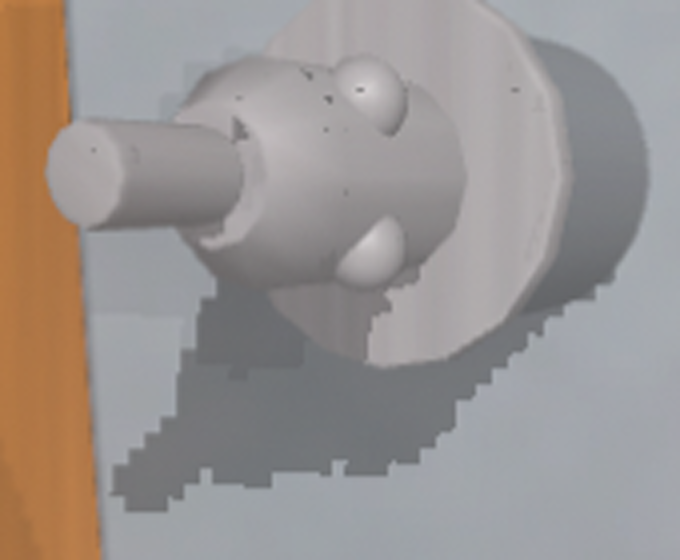

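```bash
python3 - <<'E'
from nip import *
from nip import n as N
# shoulder disc outline: sample and overlay
c4=np.array([571.1,102.7,0]); 
st=pickle.load(open('pics/wrist4.pkl','rb'))
o4=c4+X*-4.17+Y*75.55+Z*84.45 + N*-.06
o,d=ray('wrist',[[170.9,103.0]],st)
k=((o4+43*N-o)@N)/(d[0]@N); tip=o+d[0]*k
s=tip-43*N; q=s-c4; print('shoulder from tip', s, q@X,q@Y,q[2])
im=np.load('pics/wrist4.npy').copy()
f=4; big=cv2.resize(im[60:200,150:320,::-1],None,fx=f,fy=f,interpolation=cv2.INTER_CUBIC)
def circ(c,R,zz,col):
    t=np.linspace(0,2*np.pi,60); P=c+zz*N+R*(np.cos(t)[:,None]*xn+np.sin(t)[:,None]*Y)
    uv=(proj('wrist',P,st)-[150,60]+.5)*f
    cv2.polylines(big,[uv.astype(np.int32)],True,col,1)
for cc,cl in((s,(0,0,255)),(o4,(0,255,0))):
    circ(cc,20,0,cl);circ(cc,10,0,cl);circ(cc,4,43,cl);circ(cc,6,28,cl)
cv2.imwrite('pics/ov4.png',big)
E
```

```text
shoulder from tip [563.49799566 178.01719437  84.87817121] -3.2610880840927363 75.62959435329485 84.87817120706936
```

View pics/ov4.png

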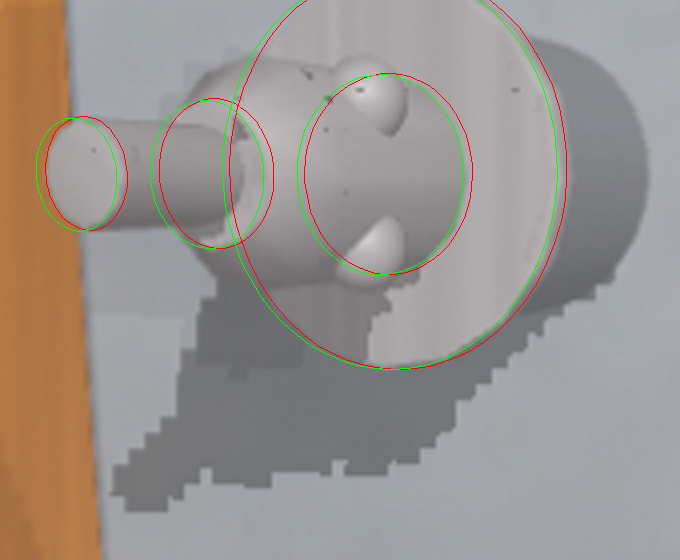

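```bash
python3 - <<'E'
from h import *
import pickle
im=np.load('pics/wrist1.npy'); crop(im,270,235,350,345,7,'pics/w1c.png')
st=pickle.load(open('pics/wrist1.pkl','rb')); D=np.load('pics/wrist1d.npy'); C=cloud('wrist',D,st)
z=C[...,2]; k=(z>119)&(z<126)&(D>0)&(abs(C[...,0]-537)<35)&(abs(C[...,1]+243)<35); q=C[k]; print(len(q),q.mean(0),q.min(0),q.max(0))
print(atz('wrist',[[315,322]],122,st), D[322,315])
E
```

```text
568 [ 533.03109458 -241.40739243  121.75571231] [ 517.74102678 -257.62409979  119.00301441] [ 548.16175643 -227.89306586  123.94877275]
[[ 533.25204686 -243.7779889   122.        ]] 303.81558
```

View pics/w1c.png

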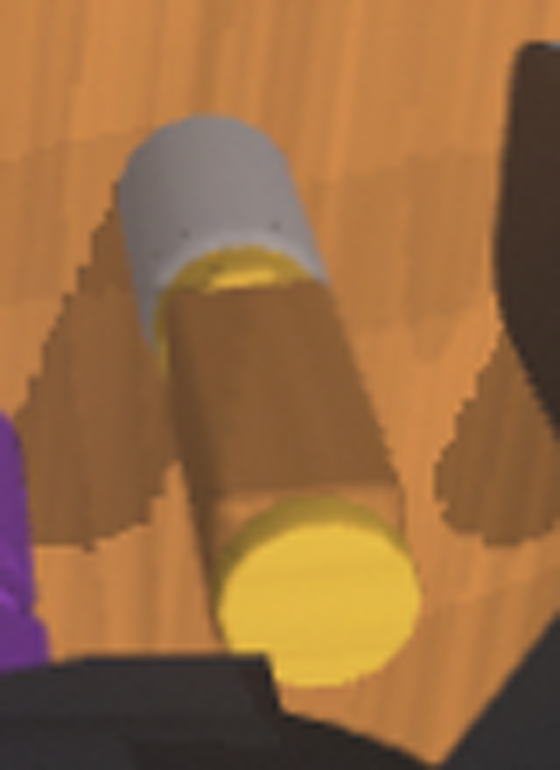

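```bash
python3 - <<'E'
from h import *
import pickle
st=pickle.load(open('pics/wrist1.pkl','rb'))
f=lambda u,v:[270+u/7-.5,235+v/7-.5]
for a,b,z in(((213,492),(400,487),116),((175,290),(325,283),54)):
    P=atz('wrist',[f(*a),f(*b)],z,st); print(P,np.linalg.norm(P[1]-P[0]),np.arctan2(*(P[1]-P[0])[[1,0]]))
show(); plan([533,-242.8,231.8],None)
# plan for yaw along y
for yw in(1.629,1.629-np.pi/2): plan([533,-242.8,231.8],yw)
E
```

```text
[[ 516.59497036 -227.71125325  116.        ]
 [ 544.35710341 -225.50489017  116.        ]] 27.849669109915926 0.07930714112629604
[[ 519.24145897 -232.52301399   54.        ]
 [ 545.73955425 -229.73180889   54.        ]] 26.644697019430723 0.10494904677513107
t 7.1 tcp [573.13 103.99 229.22] yaw 0.06 xax [ 4.2e-03  2.0e-04 -1.0e+00] F [ 0.23 -0.14 -0.81] M [ 0.02  0.03 -0.05] w 1.003 q [ 0.069  0.2   -0.129  1.238 -0.     1.579]
row [-0.283 -6.082 34.376] turn 0
row [-0.283 -6.082 34.376] turn -1.569
row [-0.283 -6.082 34.376] turn 0.0017
```

>>> step_arm(
  series=[0, -2, 6, -0.18, 1, 0, -3, 12, -0.36, 1, 0, -4, 18, -0.54, 1, 0, -5, 24, -0.72, 1, 0, -6, 30, -0.9, 0.8, -0.1, -6.1, 34.4, -1.08, 0.8, -0.1, -6.1, 34.4, -1.26, 0.8, -0.1, -6.1, 34.4, -1.44, 0.8],
)

```text
clock: 8.1
tool_pos: [530.1, -243.8, 225.8]
tool_rot: [0.705, 0.032, 0.708, -0.03]
wrist_force: [0.0, 0.9, 0.0]
grip_width: 0.801
```

```bash
python3 - <<'E'
from h import *
show(); plan([533,-242.8,231.8],1.66); plan([533,-242.8,69.3],1.66)
st,im,d=snap('wrist','6')
E
```

```text
t 8.1 tcp [ 530.1  -243.78  225.81] yaw 1.4825 xax [-0.0035  0.0022 -1.    ] F [0.02 0.92 0.02] M [ 0.   -0.    0.06] w 0.801 q [-0.542  0.209 -0.124  1.242  0.    -0.454]
row [-0.6    0.124  0.278] turn -0.1775
row [15.65   0.094  0.338] turn -0.1775
```

View pics/wrist6.png

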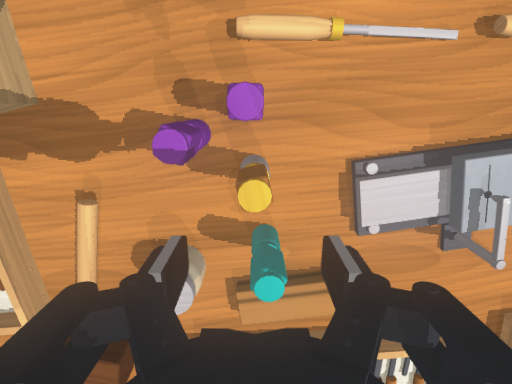

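```bash
python3 - <<'E'
from h import *
import pickle
st=pickle.load(open('pics/wrist6.pkl','rb')); D=np.load('pics/wrist6d.npy'); C=cloud('wrist',D,st)
z=C[...,2]; k=(z>118)&(z<127)&(D>0)&(abs(C[...,0]-533)<30)&(abs(C[...,1]+243)<30); q=C[k]; print(len(q),q.mean(0),q.min(0),q.max(0))
for nm,c in(('p1',(455,-240)),('p2',(487,-305)),('tq',(630,-237))):
    k=(z>105)&(z<130)&(D>0)&(abs(C[...,0]-c[0])<30)&(abs(C[...,1]-c[1])<30); q=C[k]; print(nm,len(q),q.mean(0),q.min(0),q.max(0))
show(); plan([533,-242.8,231.8],1.66)
im=np.load('pics/wrist6.npy'); crop(im,225,140,290,220,8,'pics/w6c.png')
E
```

```text
911 [ 532.58905005 -243.20037864  121.42414964] [ 518.29665689 -258.33147605  118.03788441] [ 548.00437862 -228.28125823  123.2599098 ]
p1 1343 [ 453.43523825 -243.62834209  120.68077356] [ 438.04661156 -260.02568748  110.18664144] [ 468.99569472 -227.88077965  124.10507303]
p2 1261 [ 482.86285376 -308.14738108  119.81122991] [ 465.69876625 -327.89228559  105.01792629] [ 501.52127759 -291.981454    124.08611638]
tq 1008 [ 623.87013636 -237.32265514  118.12216501] [ 608.82147601 -256.11818785  105.00084627] [ 643.08737792 -218.28088751  123.40046806]
t 8.15 tcp [ 530.17 -243.28  225.86] yaw 1.4871 xax [-0.0035  0.0021 -1.    ] F [-0.29  1.29  0.85] M [ 0.01  0.01 -0.02] w 0.8 q [-0.541  0.209 -0.125  1.242  0.    -0.457]
row [-0.594  0.073  0.276] turn -0.1729
```

View pics/w6c.png

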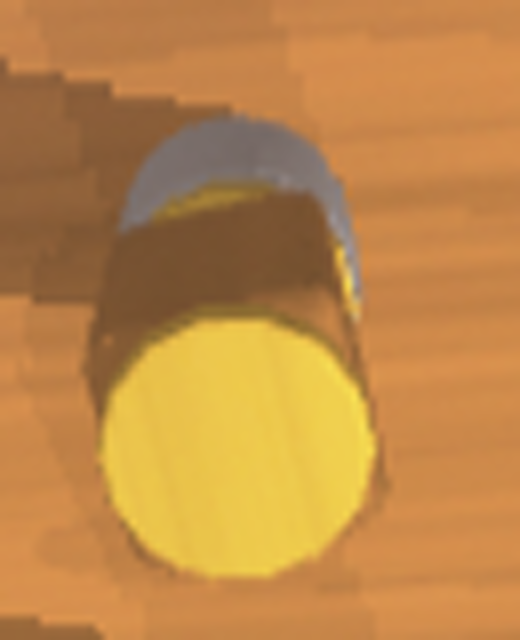

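>>> step_arm(
  series=[0, 0.05, 0.28, -0.173, 0.8, 0, 0.05, 0.28, -0.173, 0.8, 4, 0.05, 0.28, -0.173, 0.8, 8, 0.05, 0.3, -0.173, 0.8, 12, 0.05, 0.32, -0.173, 0.8, 14.5, 0.05, 0.34, -0.173, 0.8, 15.6, 0.05, 0.34, -0.173, 0.8, 15.6, 0.05, 0.34, -0.173, 0.8],
)

```text
clock: 9.15
tool_pos: [534.3, -242.5, 71.6]
tool_rot: [0.706, -0.028, 0.707, 0.028]
wrist_force: [0.1, 0.2, 0.3]
grip_width: 0.8
```

>>> step_arm(
  series=[0, 0, 0, 0, 0.5, 0, 0, 0, 0, 0.3, 0, 0, 0, 0, 0, 0, 0, 0, 0, 0, 0, 0, 0, 0, 0, 0, 0, 0, 0, 0, 0, 0, 0, 0, 0, 0, 0, 0, 0, 0],
)

```text
clock: 10.15
tool_pos: [536.0, -243.8, 73.9]
tool_rot: [0.707, -0.029, 0.706, 0.028]
wrist_force: [0.5, -0.0, 6.0]
grip_width: 0.348
```

```bash
python3 - <<'E'
from h import *
show()
st,im,d=snap('wrist','7')
st,im,d=snap('scene','7'); crop(im,140,180,290,310,5,'pics/s7c.png')
E
```

```text
t 10.15 tcp [ 536.05 -243.75   73.89] yaw 1.6513 xax [ 0.0024 -0.0017 -1.    ] F [ 0.52 -0.02  6.03] M [-0.02  0.13 -0.02] w 0.348 q [-0.536  0.337 -0.299  0.931 -0.    -0.617]
```

View pics/wrist7.png

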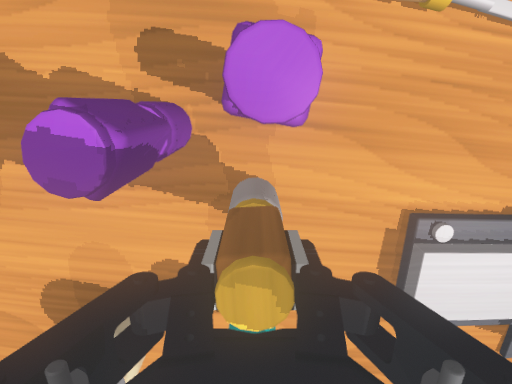

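View pics/s7c.png

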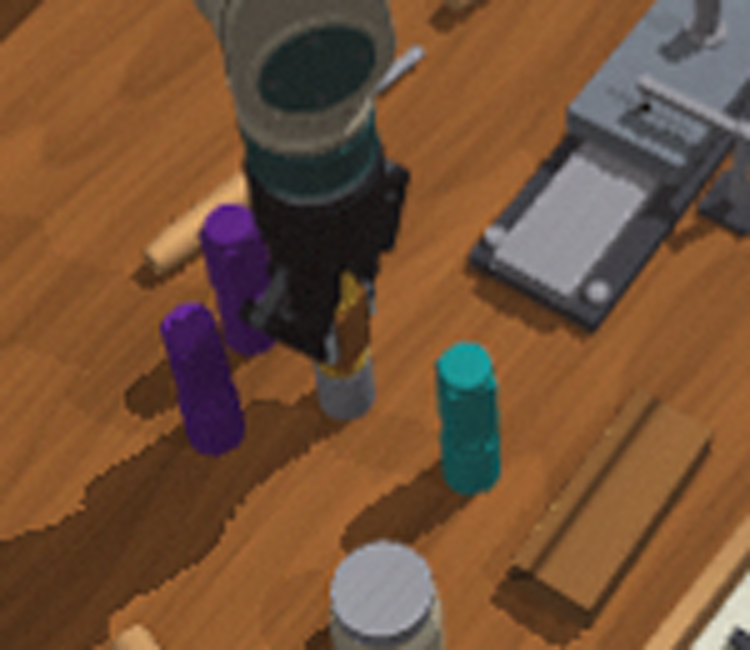

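>>> step_arm(
  series=[-3, 0, 0, 0, 0, -7, 0, 0, 0, 0, -7, 3, 2.5, 0, 0, -7, 7, 5.8, 0, 0, -7, 11, 9, 0, 0, -7, 15, 12.4, 0.02, 0, -7, 17.3, 14.3, 0.023, 0, -7, 17.3, 14.3, 0.023, 0],
)

```text
clock: 11.25
tool_pos: [663.7, -56.6, 140.9]
tool_rot: [0.706, -0.021, 0.707, 0.022]
wrist_force: [-0.1, -0.1, -3.3]
grip_width: 0.354
```

```bash
cat > fit.py <<'E'
from h import *
def cap(tag,cam='wrist'):
    import pickle
    st=pickle.load(open(f'pics/{cam}{tag}.pkl','rb')); D=np.load(f'pics/{cam}{tag}d.npy'); im=np.load(f'pics/{cam}{tag}.npy').astype(int)
    return st,cloud(cam,D,st),im,D
E
python3 - <<'E'
from h import *
show()
snap('wrist','8'); st,im,d=snap('scene','8'); crop(im,200,150,330,260,6,'pics/s8c.png')
D=np.load('pics/top0d.npy'); C=cloud('top',D); x,y,z=C[...,0],C[...,1],C[...,2]
for x0 in range(500,680,6):
    k=(abs(y+60)<15)&(abs(x-x0)<3)&(D>0); print(x0,np.round(np.median(z[k]),1),end='; ')
E
```

```text
t 11.25 tcp [663.67 -56.59 140.93] yaw 1.6318 xax [-1.7e-03  8.0e-04 -1.0e+00] F [-0.13 -0.13 -3.28] M [-0.05  0.01 -0.03] w 0.354 q [-1.820e-01  4.040e-01 -4.400e-02  1.124e+00  1.000e-03 -2.430e-01]
500 0.3; 506 -0.5; 512 -1.3; 518 0.0; 524 0.6; 530 2.7; 536 13.5; 542 13.9; 548 14.0; 554 29.4; 560 30.7; 566 29.5; 572 30.9; 578 30.6; 584 30.6; 590 29.6; 596 29.3; 602 30.6; 608 30.1; 614 15.0; 620 15.4; 626 14.7; 632 -0.3; 638 0.9; 644 -0.2; 650 0.7; 656 0.4; 662 0.3; 668 -0.7; 674 -0.0;
```

View pics/s8c.png

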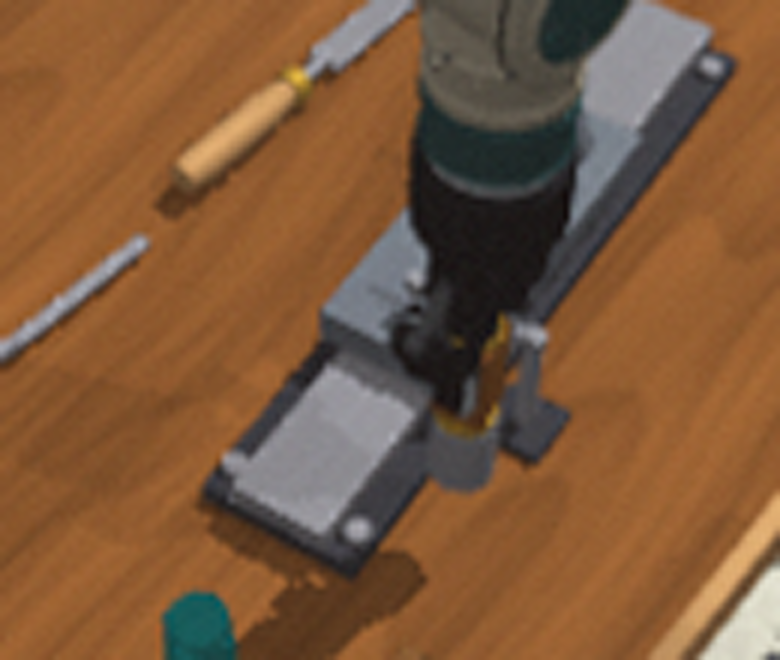

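View pics/wrist8.png

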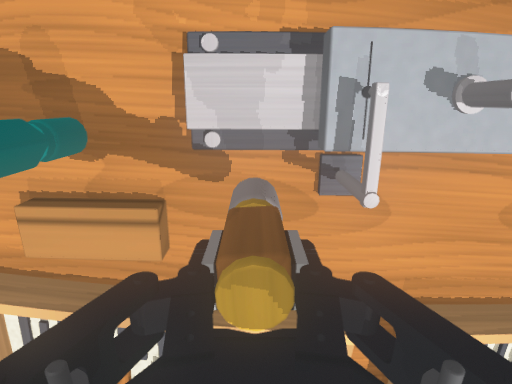

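>>> step_arm(
  series=[2.5, 0, 0, 0, 0, 4.9, 0, 0, 0, 0, 4.9, 0, -1.5, 0, 0, 4.9, 0, -3, 0, 0, 4.9, 0, -3.8, 0, 0, 4.9, 0, -4.6, 0, 0, 4.9, 0, -5.3, 0, 0, 4.9, 0, -5.9, 0, 0],
)

```text
clock: 12.35
tool_pos: [610.0, -62.9, 96.9]
tool_rot: [0.712, -0.021, 0.702, 0.02]
wrist_force: [8.7, 1.8, -4.5]
grip_width: 0.34
```

```bash
python3 - <<'E'
from h import *
show()
snap('wrist','9'); st,im,d=snap('scene','9'); crop(im,200,150,330,260,6,'pics/s9c.png')
E
```

```text
t 12.35 tcp [609.98 -62.9   96.91] yaw 1.6286 xax [ 1.330e-02 -4.000e-04 -9.999e-01] F [ 8.73  1.84 -4.53] M [ 0.32 -2.15 -0.03] w 0.34 q [-0.209  0.346 -0.231  0.981  0.002 -0.267]
```

View pics/s9c.png

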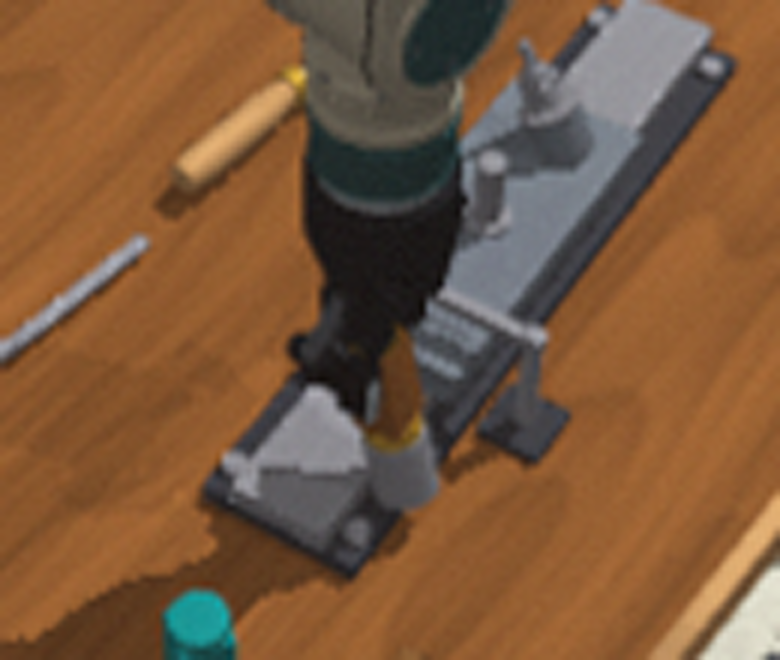

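View pics/wrist9.png

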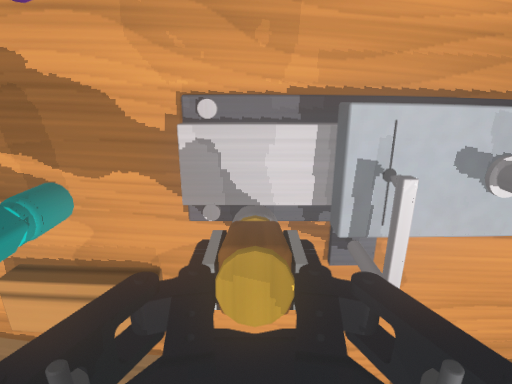

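>>> step_arm(
  series=[0.2, 0, -0.4, 0, 0, 0.4, 0, -0.8, 0, 0, 0.4, 0, -1.2, 0, 0, 0.4, 0, -1.6, 0, 0, 0.4, 0, -1.9, 0, 0, 0.4, 0, -1.9, 0, 0, 0.4, 0, -1.9, 0, 0, 0.4, 0, -1.9, 0, 0],
)

```text
clock: 13.45
tool_pos: [591.7, -64.3, 93.5]
tool_rot: [0.712, -0.021, 0.702, 0.02]
wrist_force: [6.8, 0.8, -1.6]
grip_width: 0.342
```

```bash
python3 - <<'E'
from h import *
show()
snap('wrist','10'); st,im,d=snap('scene','10'); crop(im,200,150,330,260,6,'pics/s10c.png')
E
```

```text
t 13.45 tcp [591.66 -64.25  93.45] yaw 1.6287 xax [ 0.014  -0.0011 -0.9999] F [ 6.8   0.79 -1.65] M [ 0.12 -1.86  0.01] w 0.342 q [-0.218  0.32  -0.276  0.961  0.002 -0.276]
```

View pics/s10c.png

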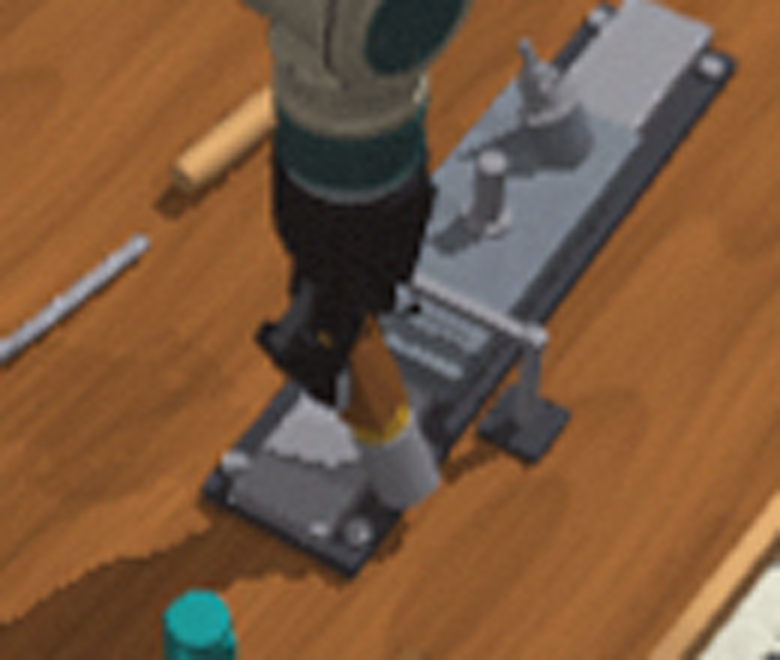

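View pics/wrist10.png

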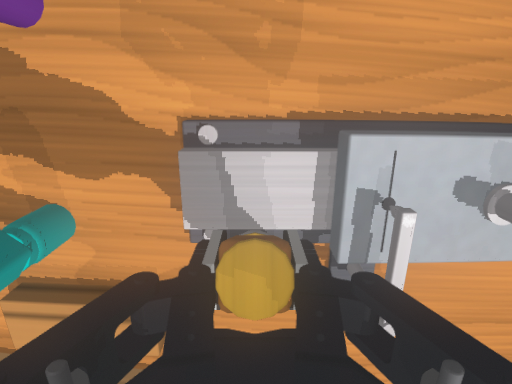

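```bash
cat > ang.py <<'E'
from fit import *
def tilt(tag,v=True):
    st,C,im,D=cap(tag); R,p=tool(st)
    r,g,b=im[...,0],im[...,1],im[...,2]
    L=(C-p)@R   # tool coords
    k=(D>60)&(D<200)&(r>130)&(g>90)&(b<90)&(r-b>70)&(g-b>60)
    k=k.astype(np.uint8); 
    nl,lab,stt,cen=cv2.connectedComponentsWithStats(k); i=1+np.argmax(stt[1:,4]); k=cv2.erode((lab==i).astype(np.uint8),np.ones((5,5)))>0
    P=L[k]; 
    for _ in range(5):
        c=P.mean(0); n=np.linalg.svd(P-c,full_matrices=False)[2][2]; n*=-np.sign(n[0]); e=(P-c)@n; P=P[abs(e)<1.5]
    Q=C[k]; uv=np.argwhere(k).mean(0)[::-1]
    # circle fit by bbox in plane
    a=np.array([0,1,0]); a=a-(a@n)*n; a/=np.linalg.norm(a); b2=np.cross(n,a)
    q=np.c_[(P-c)@a,(P-c)@b2]; (ccx,ccy),rad=cv2.minEnclosingCircle(q.astype(np.float32))
    ctr=c+ccx*a+ccy*b2
    axis=R@n
    if v: print(tag,'n',len(P),'normal tool',np.round(n,4),'tilt tool xz',round(np.arctan2(-n[2],-n[0]),4),'side',round(n[1],4),'captop ctr tool',np.round(ctr,2),'r',round(rad,1),'world axis',np.round(axis,4),'tilt from vertical',round(np.arccos(axis[2]),4),'px',uv)
    return ctr,n,axis,p+R@ctr
if __name__=='__main__':
    import sys
    for t in sys.argv[1:]: tilt(t)
E
python3 ang.py 7 8 9 10
```

```text
7 n 7438 normal tool [-0.9998 -0.0028  0.0186] tilt tool xz -0.0186 side -0.0028 captop ctr tool [  73.61   86.93 -120.02] r 100.4 world axis [1.630e-02 5.000e-04 9.999e-01] tilt from vertical 0.0163 px [396.5959023   31.83250376]
8 n 3316 normal tool [-1.      0.0012  0.0048] tilt tool xz -0.0048 side 0.0012 captop ctr tool [-47.63   1.06  -2.81] r 14.6 world axis [6.4e-03 7.0e-04 1.0e+00] tilt from vertical 0.0064 px [252.7083703  295.90239574]
9 n 3638 normal tool [-0.9796 -0.0012 -0.2009] tilt tool xz 0.2023 side -0.0012 captop ctr tool [-46.73   0.84  -5.62] r 14.4 world axis [-0.2136 -0.0123  0.9768] tilt from vertical 0.2156 px [254.69723277 288.14215952]
10 n 3727 normal tool [-0.922   0.0027 -0.3872] tilt tool xz 0.3976 side 0.0027 captop ctr tool [-45.44   1.27  -9.11] r 14.1 world axis [-0.3996 -0.0187  0.9165] tilt from vertical 0.4116 px [253.56343973 279.7385914 ]
```

>>> step_arm(
  series=[0.1, 0, -0.4, 0, 0, 0.1, 0, -0.8, 0, 0, 0.1, 0, -1.1, 0, 0, 0.1, 0, -1.1, 0, 0, 0.1, 0, -1.1, 0, 0, 0.1, 0, -0.6, 0, 0, 0.1, 0, 0.2, 0, 0, 0.1, 0, 0.8, 0, 0],
)

```text
clock: 14.55
tool_pos: [592.6, -62.8, 87.7]
tool_rot: [0.706, -0.02, 0.708, 0.021]
wrist_force: [0.6, -0.1, -4.2]
grip_width: 0.348
```

```bash
python3 - <<'E'
from h import *
show()
snap('wrist','11')
import ang; ang.tilt('11')
E
```

```text
t 14.55 tcp [592.57 -62.83  87.69] yaw 1.6285 xax [-2.7e-03  3.0e-04 -1.0e+00] F [ 0.64 -0.14 -4.24] M [0.01 0.08 0.03] w 0.348 q [-0.214  0.337 -0.265  0.971 -0.    -0.272]
11 n 3848 normal tool [-8.763e-01  7.000e-04 -4.818e-01] tilt tool xz 0.5027 side 0.0007 captop ctr tool [-44.51   1.14 -10.47] r 14.0 world axis [-0.4787 -0.0273  0.8776] tilt from vertical 0.5 px [254.62927078 276.05940847]
```

```bash
python3 - <<'E'
from h import *
plan([592,-62,205],1.6283); plan([640,178,205],1.6283)
E
```

```text
row [-11.733   0.099  -0.177] turn 0.0003
row [-11.733  23.782   6.002] turn 0.0003
```

>>> step_arm(
  series=[-3, 0, 0.5, 0, 0, -8, 0, 1, 0, 0, -11.7, 3, 2, 0, 0, -11.7, 8, 3, 0, 0, -11.7, 13, 4, 0, 0, -11.7, 18, 5, 0, 0, -11.7, 22, 5.6, 0, 0, -11.7, 23.8, 6, 0, 0],
)

```text
clock: 15.6
tool_pos: [638.8, 180.1, 204.1]
tool_rot: [0.706, -0.021, 0.708, 0.021]
wrist_force: [0.4, 0.3, -3.3]
grip_width: 0.346
```

>>> step_arm(
  series=[0, 0, 0, 0, 0, 0, 0, 0, 0, 0, 0, 0, 0, 0, 0, 0, 0, 0, 0, 0, 0, 0, 0, 0, 0, 0, 0, 0, 0, 0, 0, 0, 0, 0, 0, 0, 0, 0, 0, 0],
)

```text
clock: 16.6
tool_pos: [639.7, 178.1, 205.3]
tool_rot: [0.707, -0.02, 0.707, 0.02]
wrist_force: [0.1, 0.9, -1.7]
grip_width: 0.343
```

```bash
python3 - <<'E'
from h import *
show()
snap('wrist','12'); show()
import ang; ang.tilt('12')
E
```

```text
t 16.6 tcp [639.74 178.13 205.33] yaw 1.6287 xax [-0. -0. -1.] F [ 0.09  0.9  -1.71] M [-0.    0.04 -0.01] w 0.343 q [ 0.174  0.359  0.03   1.243 -0.     0.116]
t 16.65 tcp [639.75 178.17 205.31] yaw 1.6287 xax [ 0.  0. -1.] F [-0.31  0.36 -2.64] M [0.01 0.04 0.03] w 0.346 q [ 0.174  0.359  0.03   1.243 -0.     0.116]
12 n 3665 normal tool [-0.8765  0.0019 -0.4814] tilt tool xz 0.5023 side 0.0019 captop ctr tool [-44.46   1.29 -10.51] r 14.1 world axis [-0.4807 -0.0259  0.8765] tilt from vertical 0.5023 px [253.34099412 276.2383752 ]
```

View pics/wrist12.png

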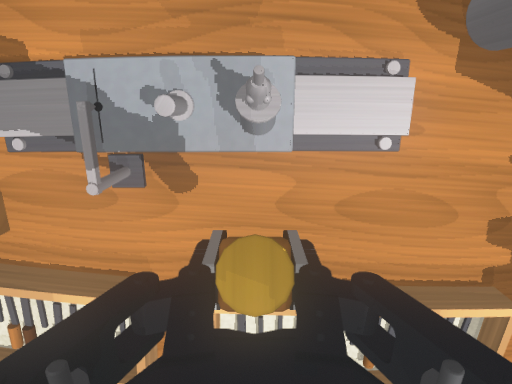

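```bash
cat > ov.py <<'E'
from nip import *
from nip import n as N
def overlay(tag,s,x0,y0,x1,y1,f,fn,cols=((0,0,255),)):
    st=pickle.load(open(f'pics/wrist{tag}.pkl','rb')); im=np.load(f'pics/wrist{tag}.npy')
    big=cv2.resize(im[y0:y1,x0:x1,::-1],None,fx=f,fy=f,interpolation=cv2.INTER_CUBIC)
    for ss,col in zip(np.atleast_2d(s),cols):
        for Rr,zz in((20,0),(10,0),(4,43),(6,28)):
            t=np.linspace(0,2*np.pi,60); P=ss+zz*N+Rr*(np.cos(t)[:,None]*xn+np.sin(t)[:,None]*Y)
            uv=(proj('wrist',P,st)-[x0,y0]+.5)*f; cv2.polylines(big,[uv.astype(np.int32)],True,col,1)
    cv2.imwrite(fn,big)
if __name__=='__main__':
    st=pickle.load(open('pics/wrist12.pkl','rb')); D=np.load('pics/wrist12d.npy'); C=cloud('wrist',D,st)
    z=C[...,2]; k=(z>50)&(z<60)&(abs(C[...,0]-571)<60)&(C[...,1]>-30)&(C[...,1]<235)&(D>0); print(np.median(z[k]),cv2.minAreaRect(C[k][:,:2].astype(np.float32)))
    overlay('12',[[563.5,178.0,84.85]],225,55,295,140,8,'pics/ov12.png')
E
python3 ov.py
```

```text
54.96194085806471 ((571.0023803710938, 103.16195678710938), (90.70477294921875, 220.43838500976562), 3.320274591445923)
```

View pics/ov12.png

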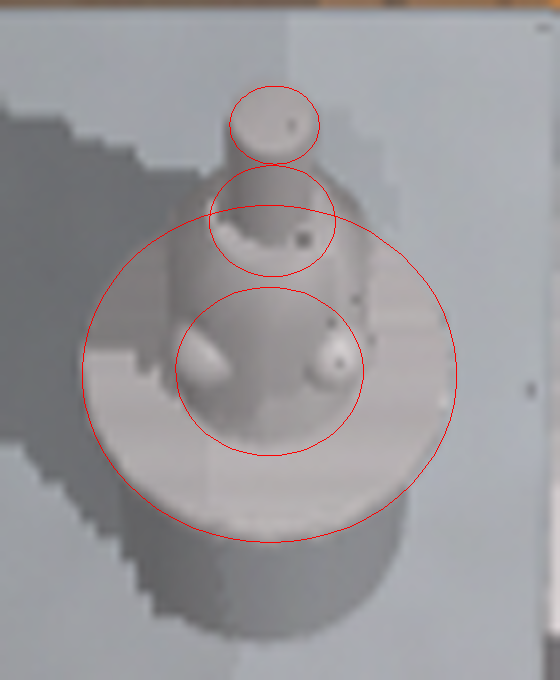

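```bash
python3 - <<'E'
from fit import *
st,C,im,D=cap('12')
crop(im.astype(np.uint8),190,215,320,340,6,'pics/w12cap.png')
r,g,b=im[...,0],im[...,1],im[...,2]
k=(D>60)&(D<200)&(r>130)&(g>90)&(b<90)&(r-b>70)&(g-b>60)
nl,lab,stt,cen=cv2.connectedComponentsWithStats(k.astype(np.uint8)); i=1+np.argmax(stt[1:,4]); print(stt[i],cen[i])
m=(lab==i).astype(np.uint8)*255; cv2.imwrite('pics/mask12.png',cv2.resize(m[215:340,190:320],None,fx=6,fy=6,interpolation=0))
E
```

```text
[ 216  235   77   81 4863] [254.05346494 275.38186305]
```

View pics/w12cap.png

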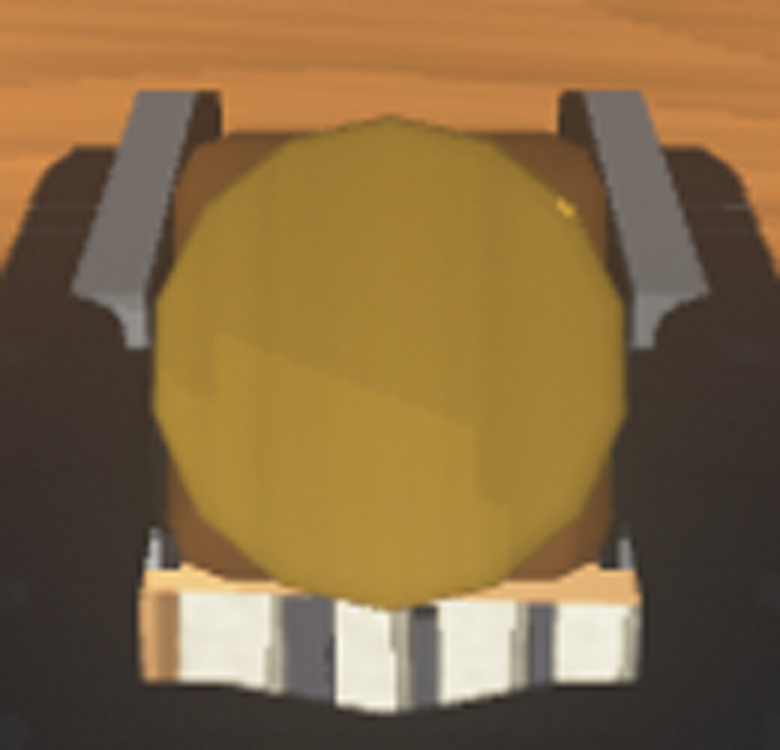

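View pics/mask12.png

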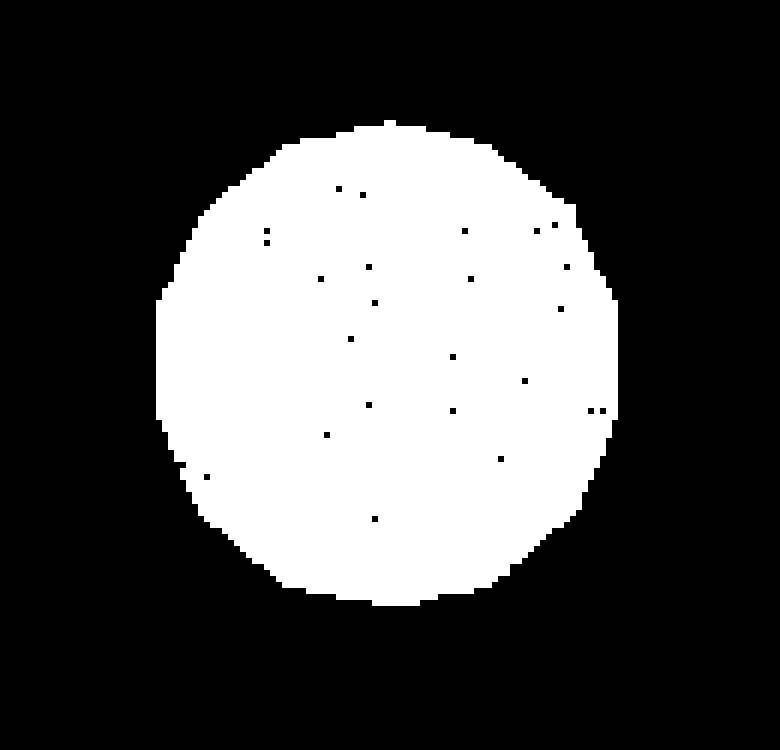

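```bash
cat > ang2.py <<'E'
from fit import *
def tilt2(tag):
    st,C,im,D=cap(tag); R,p=tool(st); r,g,b=im[...,0],im[...,1],im[...,2]
    L=(C-p)@R
    k=(D>60)&(D<200)&(r>130)&(g>90)&(b<90)&(r-b>70)&(g-b>60)
    nl,lab,stt,cen=cv2.connectedComponentsWithStats(k.astype(np.uint8)); 
    i=min(range(1,nl),key=lambda j: 1e9 if stt[j,4]<1500 else np.hypot(*(cen[j]-[254,280])))
    m=lab==i; ct,_=cv2.findContours(m.astype(np.uint8),cv2.RETR_EXTERNAL,cv2.CHAIN_APPROX_NONE); ct=max(ct,key=len)[:,0,:]
    P=L[cv2.erode(m.astype(np.uint8),np.ones((5,5)))>0]
    for _ in range(5):
        c=P.mean(0); n=np.linalg.svd(P-c,full_matrices=False)[2][2]; n*=-np.sign(n[0]); P=P[abs((P-c)@n)<1.5]
    o,d=ray('wrist',ct.astype(float),st); o=R.T@(o-p); d=d@R
    kk=((c-o)@n)/(d@n); Q=o+d*kk[:,None]
    a=np.array([0,1.,0]); a-=(a@n)*n; a/=np.linalg.norm(a); b2=np.cross(n,a); q=np.c_[(Q-c)@a,(Q-c)@b2]
    # circle LSQ
    A=np.c_[2*q,np.ones(len(q))]; s=np.linalg.lstsq(A,(q**2).sum(1),rcond=None)[0]; rad=np.sqrt(s[2]+s[0]**2+s[1]**2)
    ctr=c+s[0]*a+s[1]*b2
    print(tag,'n',np.round(n,4),'ctr',np.round(ctr,2),'r',round(rad,2),'rim tool',np.round(ctr-122*n,2),'grip pt (88)',np.round(ctr-34*n,2),'rim world',np.round(p+R@(ctr-122*n),2),'axis w',np.round(R@n,4))
    return ctr,n,R,p
if __name__=='__main__':
    import sys
    for t in sys.argv[1:]: tilt2(t)
E
python3 ang2.py 8 9 10 11 12
```

```text
8 n [-1.      0.0012  0.0048] ctr [-47.63   0.86  -3.17] r 15.02 rim tool [74.37  0.71 -3.75] grip pt (88) [-13.63   0.82  -3.33] rim world [659.76 -56.05  66.57] axis w [6.4e-03 7.0e-04 1.0e+00]
9 n [-0.9796 -0.0012 -0.2009] ctr [-46.67   1.21  -5.9 ] r 14.69 rim tool [72.84  1.35 18.61] grip pt (88) [-13.36   1.25   0.93] rim world [629.45 -60.51  24.32] axis w [-0.2136 -0.0123  0.9768]
10 n [-0.922   0.0027 -0.3872] ctr [-45.41   1.26  -9.16] r 14.55 rim tool [67.07  0.93 38.08] grip pt (88) [-14.06   1.17   4.  ] rim world [630.55 -61.2   26.92] axis w [-0.3996 -0.0187  0.9165]
11 n [-8.763e-01  7.000e-04 -4.818e-01] ctr [-44.51   1.21 -10.47] r 14.49 rim tool [62.4   1.12 48.31] grip pt (88) [-14.72   1.18   5.92] rim world [640.57 -58.91  25.17] axis w [-0.4787 -0.0273  0.8776]
12 n [-0.8765  0.0019 -0.4814] ctr [-44.36   1.23 -10.7 ] r 14.54 rim tool [62.57  0.99 48.04] grip pt (88) [-14.56   1.16   5.67] rim world [687.64 181.89 142.76] axis w [-0.4807 -0.0259  0.8765]
```

```bash
python3 - <<'E'
from fit import *
st,C,im,D=cap('12'); R,p=tool(st)
print(bot.camera_info('wrist')['mount'].round(4))
print(D[275,254],((C-p)@R)[275,254],((C-p)@R)[275,240], st['clock'])
print(R)
E
```

```text
[[ 1.700000e-03 -2.795000e-01  9.602000e-01 -1.424236e+02]
 [ 1.000000e+00  1.000000e-04 -1.800000e-03  1.563800e+00]
 [ 4.000000e-04  9.602000e-01  2.795000e-01 -7.182390e+01]
 [ 0.000000e+00  0.000000e+00  0.000000e+00  1.000000e+00]]
112.0356 [-43.7158147    1.18609206 -10.06411049] [-44.74224618  -4.08422081 -10.69774762] 16.6
[[-1.55200852e-05 -5.78520841e-02  9.98325166e-01]
 [-3.10654663e-05  9.98325165e-01  5.78520836e-02]
 [-9.99999999e-01 -3.01155675e-05 -1.72912936e-05]]
```

```bash
python3 - <<'E'
from bench import bot
import numpy as np
for i in range(6):
    m=bot.camera_info('wrist')['mount']; print(np.round(m[:3,3],3),np.round(m[:3,2],4))
print(bot.state()['clock'])
E
for i in 1 2 3; do python3 -c "
from bench import bot
print(bot.camera_info('wrist')['mount'][:3,3],bot.camera_info('scene')['t'])"; done
```

```text
[-142.424    1.564  -71.824] [ 0.9602 -0.0018  0.2795]
[-142.424    1.564  -71.824] [ 0.9602 -0.0018  0.2795]
[-142.424    1.564  -71.824] [ 0.9602 -0.0018  0.2795]
[-142.424    1.564  -71.824] [ 0.9602 -0.0018  0.2795]
[-142.424    1.564  -71.824] [ 0.9602 -0.0018  0.2795]
[-142.424    1.564  -71.824] [ 0.9602 -0.0018  0.2795]
16.65
[-142.4236441     1.5638186   -71.82392934] [-427.69650658 -193.08462376 1554.44078603]
[-142.4236441     1.5638186   -71.82392934] [-427.69650658 -193.08462376 1554.44078603]
[-142.4236441     1.5638186   -71.82392934] [-427.69650658 -193.08462376 1554.44078603]
```

```bash
python3 - <<'E'
import h
from h import *
import pickle
M0=np.array(bot.camera_info('wrist')['mount'])
old=np.array([[-4.93809321e-04,-2.85657728e-01,9.58331581e-01,-1.42420238e+02],[9.99999796e-01,-5.30384532e-04,3.57184075e-04,-1.46436425],[4.06251856e-04,9.58331561e-01,2.85657931e-01,-7.23390538e+01],[0,0,0,1]])
ci=bot.camera_info('wrist'); 
def Rt2(n,st=None):
    c=dict(ci); q=st['tool_rot']; Rw=Ro.from_quat(np.r_[q[1:],q[0]]).as_matrix(); Rc=Rw@h.MM[:3,:3]; tc=Rw@h.MM[:3,3]+st['tool_pos']; return c,Rc.T,-Rc.T@tc
h.Rt=Rt2
for nm,M in(('new',M0),('old',old)):
    h.MM=M
    for tag,y0 in(('2',191),('5',103),('12',103)):
        st=pickle.load(open(f'pics/wrist{tag}.pkl','rb')); D=np.load(f'pics/wrist{tag}d.npy'); C=h.cloud('wrist',D,st); z=C[...,2]
        k=(z>50)&(z<60)&(abs(C[...,0]-571)<60)&(abs(C[...,1]-y0)<130)&(D>0); 
        m=cv2.minAreaRect(C[k][:,:2].astype(np.float32)); print(nm,tag,np.median(z[k]),np.round(m[0],2),np.round(m[1],2),round(m[2],2))
E
```

```text
new 2 54.68789925713307 [568.03 191.14] [ 90.72 219.71] 3.35
new 5 54.584604660336026 [573.04 102.78] [ 90.71 219.79] 3.25
new 12 54.96194085806471 [571.   103.16] [ 90.7  220.44] 3.32
old 2 54.881174075968374 [565.8  189.46] [ 90.72 219.72] 3.35
old 5 54.99865773401126 [570.85 101.09] [ 90.72 219.76] 3.27
old 12 54.775686305958345 [572.52 100.87] [ 90.7  220.44] 3.32
```

```bash
python3 - <<'E'
from h import *
plan([489.9,172.6,206],1.6283); plan([489.9,172.6,195.5],1.6283)
E
```

```text
row [ -0.069   0.311 -14.992] turn 0.0004
row [  0.981   0.311 -14.992] turn 0.0004
```

>>> step_arm(
  series=[-0.2, 0.1, -4, 0, 0, -0.2, 0.2, -8, 0, 0, -0.2, 0.3, -12, 0, 0, -0.1, 0.3, -15, 0, 0, 0.5, 0.3, -15, 0, 0, 1, 0.3, -15, 0, 0, 1, 0.3, -15, 0, 0, 1, 0.3, -15, 0, 0],
)

```text
clock: 17.65
tool_pos: [490.6, 172.4, 195.3]
tool_rot: [0.707, -0.02, 0.707, 0.02]
wrist_force: [-0.3, 0.2, -3.2]
grip_width: 0.343
```

```bash
python3 - <<'E'
from h import *
show()
snap('wrist','13'); st,im,d=snap('scene','13'); crop(im,220,100,340,210,6,'pics/s13c.png')
st,im,d=snap('top','13'); crop(im,130,130,270,230,5,'pics/t13c.png')
print(bot.camera_info('wrist')['mount'][:3,3])
E
python3 ang2.py 13
```

```text
t 17.65 tcp [490.65 172.43 195.26] yaw 1.6283 xax [ 2.e-04  0.e+00 -1.e+00] F [-0.34  0.24 -3.22] M [-0.02  0.04  0.02] w 0.343 q [ 0.214  0.114 -0.304  1.153 -0.     0.156]
[-142.4235769     1.56380008  -71.82443498]
13 n [-0.878   0.0011 -0.4786] ctr [-44.52   1.22 -10.48] r 14.49 rim tool [62.6   1.09 47.91] grip pt (88) [-14.67   1.18   5.79] rim world [538.42 176.27 132.67] axis w [-0.478  -0.0264  0.878 ]
```

View pics/s13c.png

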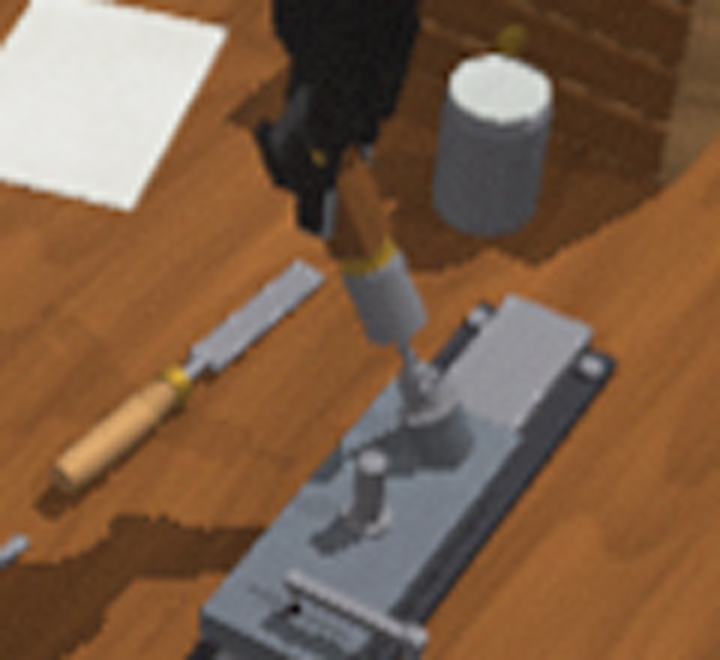

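View pics/wrist13.png

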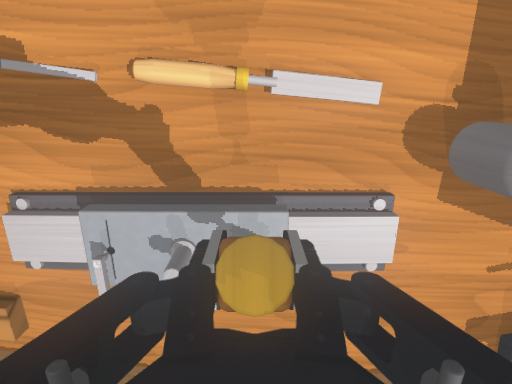

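View pics/t13c.png

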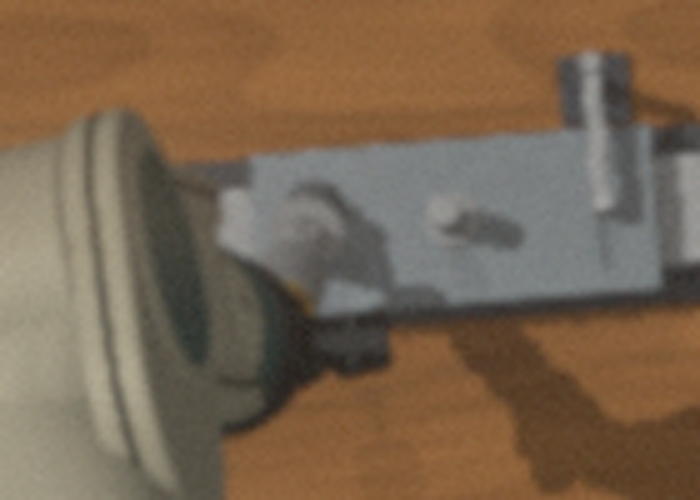

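```bash
cat > ovs.py <<'E'
from nip import *
from nip import n as N
def run(tag,S,rim,ax,x0,y0,x1,y1,f,fn,cam='scene'):
    st=pickle.load(open(f'pics/{cam}{tag}.pkl','rb')); im=np.load(f'pics/{cam}{tag}.npy')
    big=cv2.resize(im[y0:y1,x0:x1,::-1],None,fx=f,fy=f,interpolation=cv2.INTER_CUBIC)
    def C(c,a,R,col):
        u=np.cross(a,[0.3,1,.1]);u/=np.linalg.norm(u);v=np.cross(a,u);t=np.linspace(0,2*np.pi,60)
        P=c+R*(np.cos(t)[:,None]*u+np.sin(t)[:,None]*v); uv=(proj(cam,P,st)-[x0,y0]+.5)*f; cv2.polylines(big,[uv.astype(np.int32)],True,col,1)
    for R,z in((20,0),(10,0),(6,28),(4,43)): C(S+z*N,N,R,(0,0,255))
    for R,z in((18,0),(18,46),(15.5,122)): C(rim+z*ax,ax,R,(0,255,0))
    cv2.imwrite(fn,big)
if __name__=='__main__':
    st=pickle.load(open('pics/wrist13.pkl','rb')); R,p=tool(st)
    rim=p+R@np.array([62.3,0,48.2]); print(rim)
    S=np.array([564.4,176.9,84.8]); d=rim-S; print('rim in nipple frame',d@xn,d@Y,d@N)
    run('13',S,rim,N,265,110,315,190,9,'pics/ovs13.png')
E
python3 ovs.py
```

```text
[538.77527718 175.19788366 132.96984212]
rim in nipple frame 0.5573643593238101 -0.22669352172890492 54.584753043232155
```

View pics/ovs13.png

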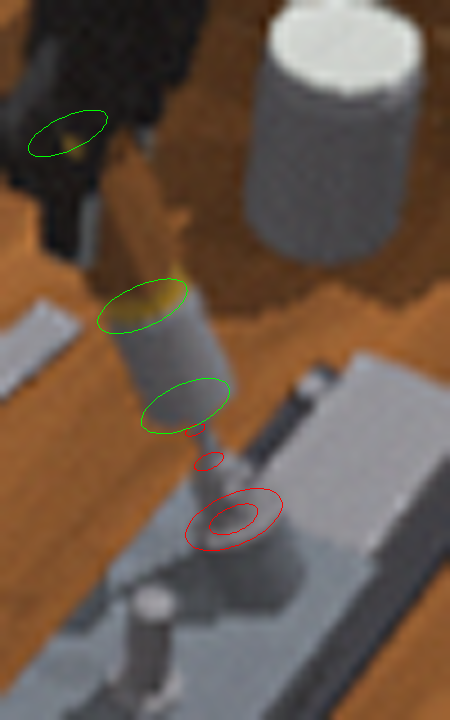

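>>> step_arm(
  series=[0.44, 0, 0.22, 0, 0, 0.88, 0, 0.44, 0, 0, 1.32, 0, 0.68, 0, 0, 1.76, 0, 0.92, 0, 0, 2.2, 0, 1.16, 0, 0, 2.64, 0, 1.4, 0, 0, 2.98, 0, 1.59, 0, 0, 2.98, 0, 1.59, 0, 0],
)

```text
clock: 18.8
tool_pos: [505.6, 173.3, 165.1]
tool_rot: [0.707, -0.02, 0.707, 0.02]
wrist_force: [-0.2, -1.1, -3.4]
grip_width: 0.346
```

```bash
python3 - <<'E'
from h import *
show()
snap('wrist','14'); st,im,d=snap('scene','14')
E
python3 ang2.py 14; python3 - <<'E'
from ovs import *
st=pickle.load(open('pics/wrist14.pkl','rb')); R,p=tool(st)
rim=p+R@np.array([62.3,0,48.2]); S=np.array([564.4,176.9,84.8]); d=rim-S; print('rim in nipple frame',d@xn,d@Y,d@N)
run('14',S,rim,N,265,110,315,190,9,'pics/ovs14.png')
E
```

```text
t 18.8 tcp [505.61 173.26 165.13] yaw 1.6285 xax [-7.e-04 -1.e-04 -1.e+00] F [-0.19 -1.07 -3.38] M [-0.04  0.1  -0.03] w 0.346 q [ 0.209  0.163 -0.314  1.095 -0.     0.151]
14 n [-0.8789  0.0014 -0.477 ] ctr [-44.53   1.22 -10.49] r 14.51 rim tool [62.7   1.05 47.7 ] grip pt (88) [-14.64   1.17   5.73] rim world [553.14 177.05 102.4 ] axis w [-0.4757 -0.026   0.8792]
rim in nipple frame -0.7950605885530702 -0.2492139478191181 20.94570940310771
```

View pics/ovs14.png

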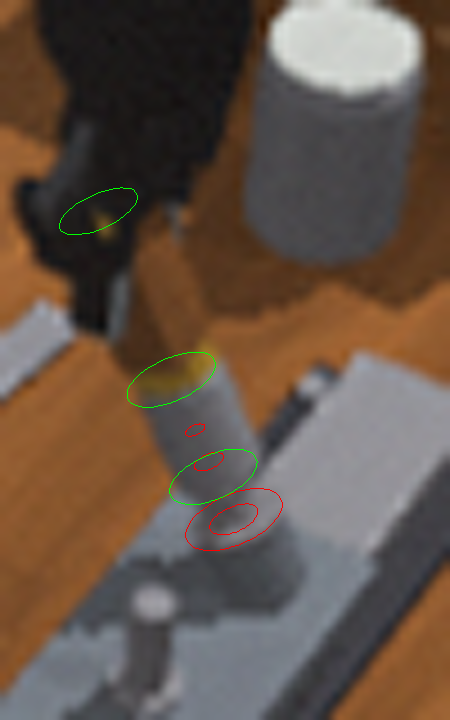

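>>> step_arm(
  series=[0.18, 0, 0.12, 0, 0, 0.35, 0, 0.23, 0, 0, 0.53, 0, 0.33, 0, 0, 0.7, 0, 0.43, 0, 0, 0.88, 0, 0.52, 0, 0, 1.05, 0, 0.62, 0, 0, 1.23, 0, 0.71, 0, 0, 1.4, 0, 0.8, 0, 0],
)

```text
clock: 19.9
tool_pos: [513.4, 173.7, 151.2]
tool_rot: [0.706, -0.02, 0.707, 0.02]
wrist_force: [-3.5, -0.3, 0.8]
grip_width: 0.345
```

```bash
cat > chk.py <<'E'
import sys; from h import *
t=sys.argv[1]; show(); snap('wrist',t); snap('scene',t)
import ang2; ctr,n,R,p=ang2.tilt2(t)
from ovs import *
rim=p+R@(ctr-122*n-np.array([0,1.2,0])); S=np.array([564.4,176.9,84.8]); d=rim-S; a=R@n; print('rim in nipple frame',d@xn,d@Y,d@N,'ang',np.arccos(a@N),'axis in nip x,y',a@xn,a@Y)
run(t,S,rim,N,265,110,315,190,9,f'pics/ovs{t}.png')
E
python3 chk.py 15
```

```text
t 19.9 tcp [513.41 173.72 151.24] yaw 1.6286 xax [-9.e-04 -2.e-04 -1.e+00] F [-3.45 -0.35  0.76] M [-0.19  0.95  0.01] w 0.345 q [ 0.207  0.188 -0.316  1.069  0.     0.149]
15 n [-0.8787  0.0035 -0.4775] ctr [-44.56   1.23 -10.48] r 14.5 rim tool [62.64  0.79 47.77] grip pt (88) [-14.68   1.11   5.76] rim world [561.   177.26  88.56] axis w [-0.476  -0.0239  0.8791]
rim in nipple frame -122.72573583522211 3.1043991992526263 127.11381088375344 ang 1.5724344752160444 axis in nip x,y 0.9996272389602259 -0.027252515496861186
```

View pics/ovs15.png

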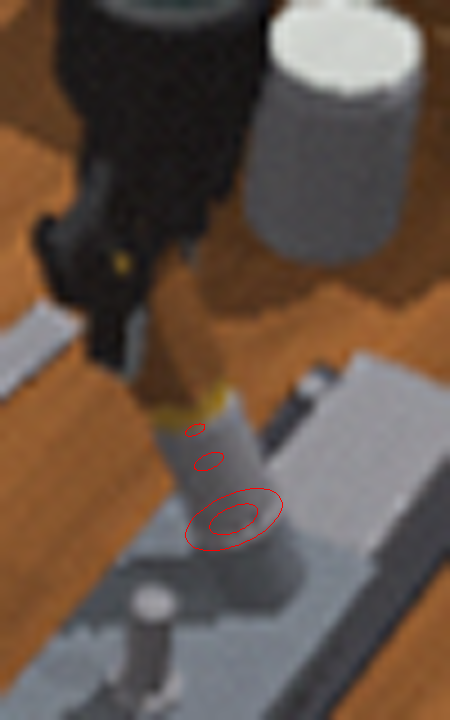

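>>> step_arm(
  series=[0.1, 0, 0.05, 0, 0, 0.2, 0, 0.11, 0, 0, 0.3, 0, 0.16, 0, 0, 0.4, 0, 0.22, 0, 0, 0.5, 0, 0.27, 0, 0, 0.6, 0, 0.33, 0, 0, 0.6, 0, 0.33, 0, 0, 0.6, 0, 0.33, 0, 0],
)

```text
clock: 21.0
tool_pos: [515.7, 173.9, 147.2]
tool_rot: [0.706, -0.021, 0.707, 0.02]
wrist_force: [-10.4, -2.5, 11.4]
grip_width: 0.342
```

```bash
sed -i 's/ctr,n,R,p=ang2.tilt2(t)/ctr,nn,R,p=ang2.tilt2(t)/; s/122\*n-/122*nn-/; s/a=R@n;/a=R@nn;/' chk.py; python3 chk.py 16; python3 - <<'E'
from h import *
im=np.load('pics/scene16.npy'); crop(im,255,125,325,205,8,'pics/s16c.png')
E
```

```text
t 21.0 tcp [515.71 173.89 147.18] yaw 1.6287 xax [-1.9e-03 -2.0e-04 -1.0e+00] F [-10.36  -2.5   11.4 ] M [-0.38  2.2  -0.07] w 0.342 q [ 0.206  0.195 -0.315  1.062  0.     0.148]
16 n [-0.8773  0.0036 -0.4799] ctr [-44.55   1.21 -10.49] r 14.5 rim tool [62.48  0.77 48.05] grip pt (88) [-14.72   1.09   5.83] rim world [563.52 177.42  84.61] axis w [-0.4776 -0.0239  0.8782]
rim in nipple frame -0.8311579502710973 -0.6273468522170408 0.23785706965423914 ang 0.0038364009683759573 axis in nip x,y 0.0013931653990492759 0.0035744916218913175
```

View pics/s16c.png

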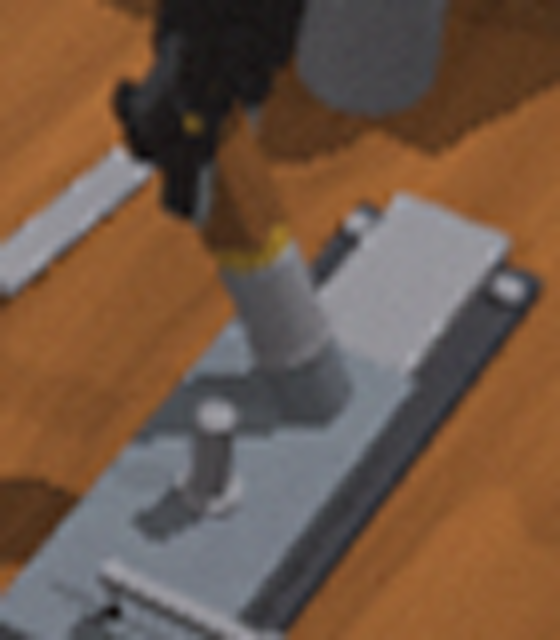

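View pics/wrist16.png

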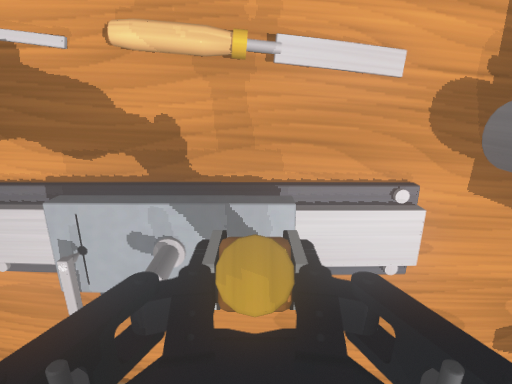

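>>> step_arm(
  series=[0.09, 0, 0.05, 0, 0, 0.18, 0, 0.1, 0, 0, 0.26, 0, 0.14, 0, 0, 0.26, 0, 0.14, 0, 0, 0.26, 0, 0.14, 0, 0, 0.26, 0, 0.14, 0, 0, 0.26, 0, 0.14, 0, 0, 0.26, 0, 0.14, 0, 0],
)

```text
clock: 22.1
tool_pos: [515.8, 173.9, 147.2]
tool_rot: [0.706, -0.021, 0.708, 0.02]
wrist_force: [-19.6, -3.5, 25.7]
grip_width: 0.348
```

```bash
python3 chk.py 17; python3 - <<'E'
from h import *
im=np.load('pics/scene17.npy'); crop(im,265,145,315,185,14,'pics/s17c.png')
st,im,d=snap('top','17'); crop(im,130,130,270,230,5,'pics/t17c.png')
im=np.load('pics/wrist17.npy'); crop(im,40,190,200,330,5,'pics/w17c.png')
E
```

```text
t 22.1 tcp [515.8  173.92 147.17] yaw 1.6288 xax [-3.5e-03 -4.0e-04 -1.0e+00] F [-19.64  -3.49  25.68] M [-0.73  3.89 -0.06] w 0.348 q [ 0.206  0.197 -0.313  1.064  0.     0.148]
17 n [-0.8778  0.0046 -0.479 ] ctr [-44.6    1.22 -10.52] r 14.49 rim tool [62.49  0.65 47.92] grip pt (88) [-14.75   1.06   5.76] rim world [563.37 177.33  84.51] axis w [-0.4754 -0.0228  0.8795]
rim in nipple frame -1.016490051727915 -0.7148175862976235 0.22288647765445338 ang 0.006069143542044386 axis in nip x,y 0.0039802867727127 0.004581633800631894
```

View pics/s17c.png

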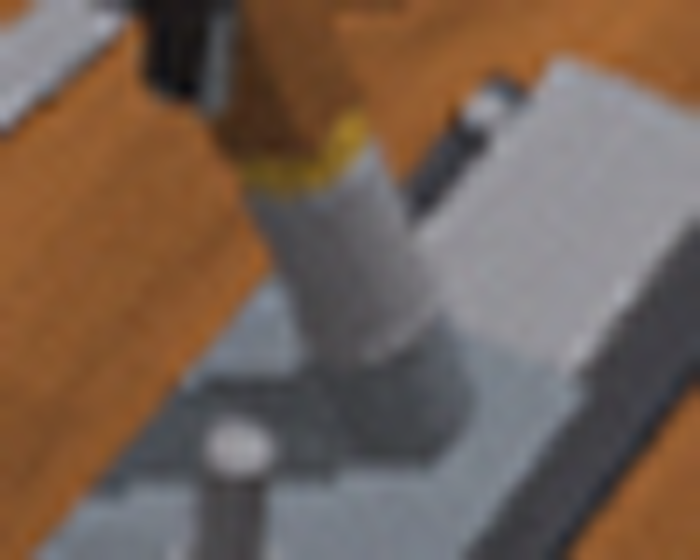

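View pics/w17c.png

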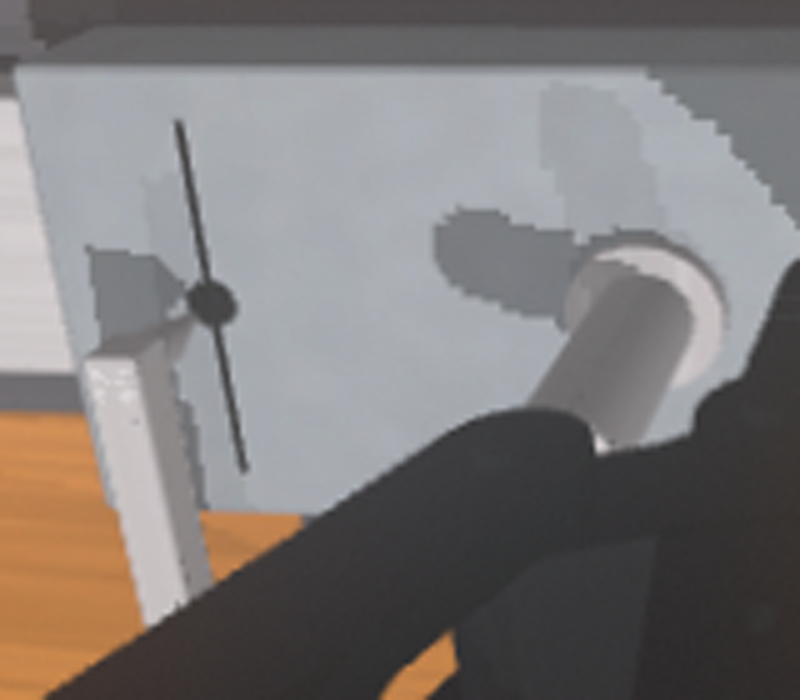

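```bash
python3 - <<'E'
from h import *
import pickle
st=pickle.load(open('pics/wrist17.pkl','rb'))
f=lambda u,v:[40+u/5-.5,190+v/5-.5]
m=atz('wrist',[f(212,303)],55,st)[0]; print('mark',m)
for t in ((187,318),(184,321),(195,313)): print('tip',t,atz('wrist',[f(*t)],60,st)[0]-m)
print('expected tip crop', (proj('wrist',m+[0,0,5],st)[0]-[40,190]+.5)*5)
D=np.load('pics/wrist17d.npy'); print(D[246:258,70:86].round())
im=np.load('pics/wrist17.npy'); crop(im,65,238,95,268,24,'pics/w17d.png')
E
```

```text
mark [575.43358693  23.12856947  55.        ]
tip (187, 318) [ 0.52662082 -1.81951067  5.        ]
tip (184, 321) [ 1.16563342 -2.45067595  5.        ]
tip (195, 313) [-0.5775012  -0.21603736  5.        ]
expected tip crop [196.56920048 316.02232731]
[[259. 259. 259. 258. 260. 260. 259. 258. 259. 259. 258. 258. 259. 258.
  259. 259.]
 [258. 259. 258. 260. 260. 260. 259. 259. 258. 258. 259. 260. 259. 258.
  259. 259.]
 [259. 258. 260. 260. 259. 260. 259. 259. 259. 260. 258. 260. 259. 260.
  260. 259.]
 [260. 260. 259. 260. 260. 260. 262. 259. 259. 260. 260. 260. 259. 258.
  259. 258.]
 [259. 260. 262. 259. 260. 260. 261. 259. 259. 259. 258. 259. 259. 259.
  259. 259.]
 [259. 259. 259. 260. 259. 260. 259. 259. 260. 259. 260. 259. 259. 259.
  260. 261.]
 [260. 260. 260. 260. 260. 260. 260. 261. 260. 259. 259. 259. 260. 260.
  260. 259.]
 [261. 261. 261. 261. 262. 261. 253. 253. 253. 260. 260. 261. 260. 260.
  259. 260.]
 [262. 260. 262. 247. 247. 248. 249. 251. 253. 260. 260. 260. 260. 260.
  261. 259.]
 [242. 244. 244. 243. 245. 245. 249. 250. 252. 261. 261. 261. 261. 261.
  261. 263.]
 [239. 239. 242. 244. 244. 246. 247. 249. 261. 261. 262. 260. 262. 261.
  263. 262.]
 [237. 237. 238. 242. 244. 245. 248. 250. 262. 262. 261. 262. 262. 262.
  262. 262.]]
```

View pics/w17d.png

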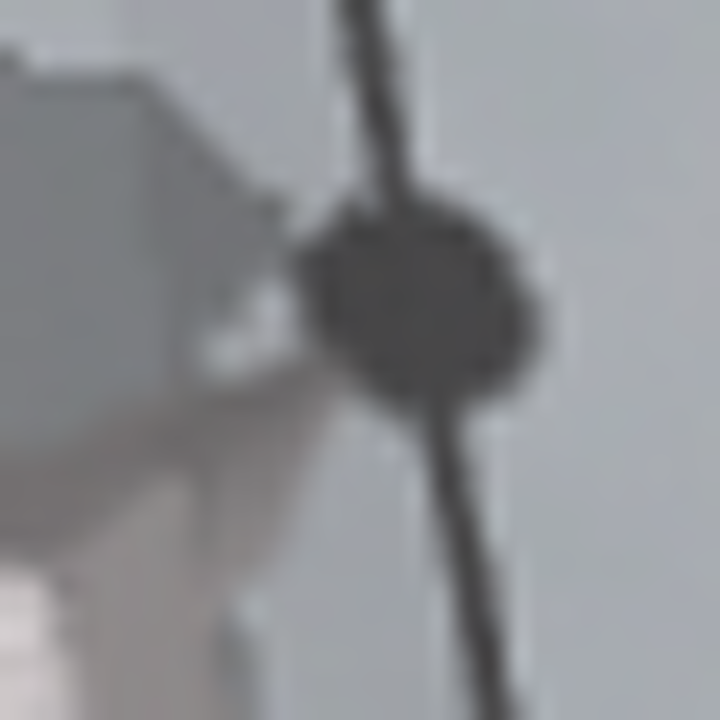

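View pics/t17c.png

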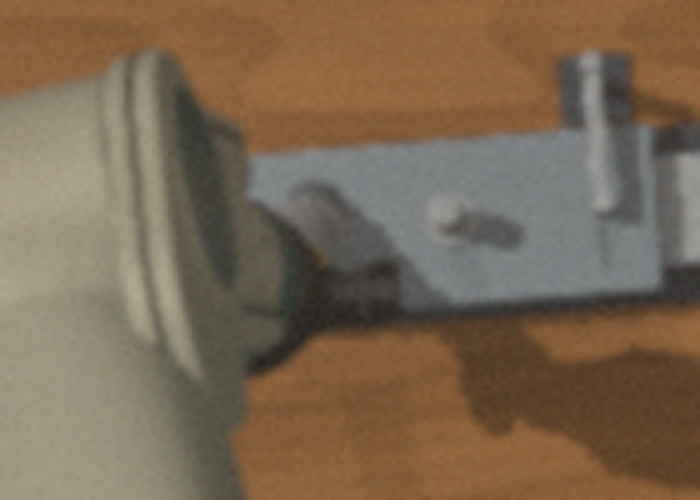

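```bash
python3 - <<'E'
from h import *
show(); print(bot.hand_in()); show()
E
```

```text
t 22.25 tcp [515.8  173.92 147.16] yaw 1.6289 xax [-3.5e-03 -4.0e-04 -1.0e+00] F [-19.83  -3.94  27.58] M [-0.77  3.86 -0.11] w 0.348 q [ 0.206  0.197 -0.313  1.064  0.     0.148]
the job is handed in; nothing more can be done
None
the job is handed in; nothing more can be done
```

I slid the carriage by its post until the mark stood under the pointer, then picked up the wooden-handled coupler. Moves here can't tilt the tool, so I levered the coupler against the far edge of the bed rail until it leaned 0.50 rad in the grip. I then pushed it along the nipple axis onto the nipple, kept pressing, and handed the job in at 22.25 s, still gripping it.

**Last checks before handing in:**
- **Seating:** the rim measured 0.2 mm above the shoulder. A further push of about 3 mm gave no movement and only raised the force, to about 36 N along the axis, so it is seated. I did not see the snap itself, and I judged the pin pushed in from the rim position and force, not from a direct reading.
- **Alignment:** about 1 mm off centre, with the axes within 0.01 rad.
- **Mark:** about 1 mm from the pointer tip in the wrist picture.
- **Grip:** opening 0.348, about 30 mm, which matches the handle.
- **Other things on the bench:** none were touched on purpose, and I saw nothing displaced. I did not measure their positions again at the end.

**One disagreement:** the wrist camera's calibration reading changed by about 3 mm sideways during the run. I took the carriage and coupler positions from where the jaws had gripped, which put the centring at about 1 mm; the wrist camera alone could be off by 1 to 2 mm.

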